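# Clear the pile on the desk

### The job

Take the pile on the desk apart and put each thing where it belongs: the tape roll over the pin of its stand, the square memo block inside the small square tray, the round tin wholly on the cork coaster, all lying flat. Leave the pencil case where it lies until those three are put away, then put it inside the long tray, flat on its floor. Set the things down rather than dropping them, and do not shift the paper cup or the scissors.

Things in the scene. Friction and masses are not known exactly. Their poses are not given: they have to be found in the camera images.
- pencil_case: closed flat pencil case of bare aluminium with a dark line around it, a block 60 (its x) by 150 (its y, long) by 28 mm high, about 0.2 kg, loose, at the bottom of the pile. Origin: centre of its underside, z up. At the start the memo block and the round tin lie side by side on its top, centred about 33 mm to either side of its middle along y (which of them is at which end varies).
- memo_block: square block of white note paper, 50 by 50 by 24 mm high, loose, lying on the pencil case with its sides nearly parallel to the case's. Origin: centre of its underside; x and y along its sides, z up.
- round_tin: closed round steel tin, 54 mm in diameter, 24 mm high, loose, lying flat on the pencil case. Origin: centre of its underside, z up.
- tape_roll: beige roll of tape, a ring of 44 mm outer and 26 mm inner diameter, 19 mm high, loose, lying flat on top of either the memo block or the round tin. Origin: on its axis at its underside, z up.
- case_tray: the long black open tray, fixed to the desk: 92 (its x) by 184 mm (its y, long) outside, walls 4 mm thick, so 84 by 176 mm inside; its rim is 10 mm above the desk. Its inner floor is 4 mm above the desk. Place of the pencil case, whose long side goes along the tray's y, either way round. Origin: centre of its underside, on the desk, z up.
- memo_tray: the small square black open tray, fixed to the desk: 86 by 86 mm outside, walls 4 mm thick, so 78 by 78 mm inside; its rim is 10 mm above the desk, its inner floor 4 mm above the desk. Place of the memo block, in any of the four square-on turns. Origin: centre of its underside, on the desk, x and y along its sides.
- coaster: round cork coaster, 88 mm in diameter, 5 mm thick, fixed to the desk. Place of the round tin. Origin: centre of its underside, on the desk.
- tape_stand: tape stand, fixed to the desk: a round light wooden foot 68 mm in diameter and 6 mm thick with an upright steel pin 10 mm in diameter in its middle, whose top is 43 mm above the desk. Place of the tape roll, which lies flat on the foot with the pin through its hole. Origin: centre of the foot's underside, on the desk.
- paper_cup: empty white paper cup standing on the desk, 85 mm high, about 72 mm across its rim, loose and light. To be left alone. Origin: centre of its underside.
- scissors: pair of scissors lying on the desk, about 170 mm long along its x, steel blades to +x and black finger loops to -x, 10 mm high, loose. To be left alone. Origin: near the pivot, at desk height.
There are look-alikes about, which are no part of the job. Leave any green look-alike of the case_tray alone. What is shaped like the memo_block but green is not meant.

How it is judged:
By the outcome, as a careful person would: the job done as asked, in the order asked, and still so for the second after the job is handed in, with the robot touching nothing.
It also fails if it takes over 115 s, if anything falls off the work surface, if the arm or the gripper's body presses on something with over 40 N, if the wrist force passes 120 N, or if a joint passes its speed limit or range.

### The arm

A 6-joint arm with a two-finger parallel gripper is mounted at the origin on the work surface. World frame = base frame: x ahead of the robot, y to its left, z up, the work surface at z = 0. Lengths are in m, angles in rad, forces in N, time in s.
With the tool pointing down it reaches from about 0.3 to 0.875 m from the base axis. Payload 6.4 kg.
Tool frame: the origin (TCP) lies at the very end of the fingers, on their centre line; the grasp point (between the pads) lies 19 mm behind it (ctrl.hold_point_z is the distance from the TCP to the grasp point, in m); z points along the fingers, y is the line along which they close (so a half turn about z gives the same grasp; the last joint's range is limited). The gripper opens to 85 mm and grips with 20 to 120 N. Pads are 22 mm wide; open, the fingers measure 114 mm over their backs; the gripper's body (76 mm by 85 mm) begins 54 mm behind the grasp point. The pads swing forward as they close: fully open they stand 13 mm farther back than shut.
Start: joints at [0.929, 0.181, 1.607, -0, 1.354, -0.206], TCP at [0.243, 0.521, 0.231] pointing down, gripper open.
Joint ranges: [-2.99, 2.99], [-0.89, 2.07], [0.3, 2.58], [-1.14, 4.28], [0, 2.63], [-3.12, 3.12]. Speed limits (rad/s): [2.57, 2.57, 3.01, 3.14, 3.14, 3.14].

### API

Orientations are given as a rotation vector (axis times angle).
In Python, from cell import readout, optics, close_job, ctrl gives the robot as it stands. The module is installed in compiled form; this text tells all that it offers.
- The arm moves only by the tool arm_command, never from a script. Its argument "moves" is a list of rows, each a list of 7 numbers: the turn, a rotation vector about the tool's x, y, z in rad, then the shift along the tool's x, y, z in cm, then the finger opening in cm, from 0 to 8.54. In form: [[wx, wy, wz, tx, ty, tz, jaw], ...]. A call has exactly 5 rows; each row shifts and turns the commanded pose from where the row before left it, along the tool's axes as they then stand; what a row does not reach is not made up. A row lasts 1/10 s, in which the tool goes at most 50 mm and 8.59 degrees, less where a joint would pass 70% of its speed; a pose out of reach is approached as far as the arm can. A call with a gripper value outside its range is refused whole. The fingers move at their own pace and stop on an object; the grip force is fixed at half the most. Time passes only in rows, so rows that do not move let the fingers close, or fill a call up. It gives the time, the measured TCP pose, the force, the opening and the grip force at its end, in the units of the state.
- readout.sense(): the state, without advancing time (a new reading comes with each control period).
- optics.capture(name): name is "scene" or "top" or "wrist"; returns the picture (400x640x3 uint8, red, green, blue); there is no depth.
- optics.camera_info(name): a dict with "vertical_fov" (degrees; the focal length in pixels is half the picture's height over the tangent of half this angle, whatever the lens; pixels are square), "cx", "cy" (the principal point, pixels), "dist" ([k1, k2, p1, p2, k3] as OpenCV has them; the pictures are not rectified), "extrinsics" (4x4, takes a point from camera to world coordinates). Camera axes: x right, y down, z forward; pixel columns grow to the right and rows downward; lengths in m; the calibration is good to about 2 mm. A picture is of the moment at which its call begins: read the wrist's pose just before it. camera_info takes no time and is no camera call; for the wrist camera it gives the pose at the moment of the call.
- close_job(): hands the job in; it is judged then, once.
The state is a dict: "time_s": time; "q": joint angles; "joint_vel": joint speeds; "effort": joint torques, N m; "ee_pos": TCP position; "tool_rot": TCP orientation; "force": force on the tool from outside, world axes, zero at the start; "ft_torque": the same for the moment, N m; "gripper_width": opening from 0.0 (shut) to 1.0 (fully open); "finger_force": force on a finger pad.
Only numpy, scipy, OpenCV 4.12 (cv2) and the standard library are available. Lean on these libraries where they do the work, as an engineer would, in place of code of your own. Each camera call takes 0.05 s, during which the arm holds its last target. There are 200 camera calls.

## Working session

There is one attempt and no reset: what is moved stays moved. The work goes in short steps, Python scripts to look and compute and a tool call to move; the robot and the scene stay as the last step left them, time stands still between calls to the robot, and variables do not carry over. Pictures are saved under pics/ and viewed, at most 14 in all, crops included, and the job is handed in when it is done.

Besides the shell and the picture viewer there is one more tool, called as name(argument=value, ...) on one line, values as JSON. arm_command: Moves the arm, as the interface text tells. Its arguments: {"type":"object","properties":{"moves":{"type":"array"}},"required":["moves"]}

```bash
mkdir -p pics
python3 - <<'E'
from cell import readout, optics, ctrl
import cv2
for n in("top","scene"):
    im=optics.capture(n); cv2.imwrite(f"pics/{n}0.png",im[:,:,::-1]); 
    i=optics.camera_info(n); print(n,i)
print(optics.camera_info("wrist")); print(readout.sense(), ctrl.hold_point_z)
E
```

```text
top {'vertical_fov': 42.674006397385234, 'cx': 310.2536263939127, 'cy': 197.81742062370182, 'dist': array([0.04071983, 0.        , 0.        , 0.        , 0.        ]), 'extrinsics': array([[-1.56983851e-03, -9.96606604e-01,  8.22970951e-02,
         3.57645666e-01],
       [-9.99963800e-01,  2.25268004e-03,  8.20507846e-03,
        -4.01856219e-02],
       [-8.36262440e-03, -8.22812353e-02, -9.96574064e-01,
         1.62569047e+00],
       [ 0.00000000e+00,  0.00000000e+00,  0.00000000e+00,
         1.00000000e+00]])}
scene {'vertical_fov': 42.26321408954728, 'cx': 320.62919923466194, 'cy': 208.32813654199188, 'dist': array([-0.15784456,  0.        ,  0.        ,  0.        ,  0.        ]), 'extrinsics': array([[ 0.85230832,  0.34630457, -0.39197407,  0.98640408],
       [ 0.52277915, -0.54038086,  0.65931061, -0.89251164],
       [ 0.01650699, -0.76685179, -0.64161192,  0.89677538],
       [ 0.        ,  0.        ,  0.        ,  1.        ]])}
{'vertical_fov': 66.6054243613263, 'cx': 318.60437436756285, 'cy': 202.35517121854946, 'dist': array([0.00492825, 0.        , 0.        , 0
[... 364 characters left out ...]
00000000e+00]])}
{'time_s': 0.1, 'q': array([ 9.28668523e-01,  1.81495811e-01,  1.60787577e+00,  1.04588881e-05,
        1.35382326e+00, -2.06285603e-01]), 'joint_vel': array([-0.00015344, -0.00204112, -0.00416118, -0.0010502 ,  0.00271818,
       -0.00028012]), 'effort': array([ 3.30587418e-04, -4.45880127e+01, -3.52235913e+01, -2.42184806e-04,
        4.22399462e-03, -4.33325802e-07]), 'ee_pos': array([0.24242447, 0.52085823, 0.23047349]), 'tool_rot': array([-6.79072161e-01, -3.06663637e+00,  2.28655354e-03]), 'force': array([-0.60050603,  0.2326649 ,  0.19913295]), 'ft_torque': array([ 0.06370409,  0.01879059, -0.02844183]), 'finger_force': 0.0, 'gripper_width': 1.0011546801195983} 0.0187
```

View pics/top0.png

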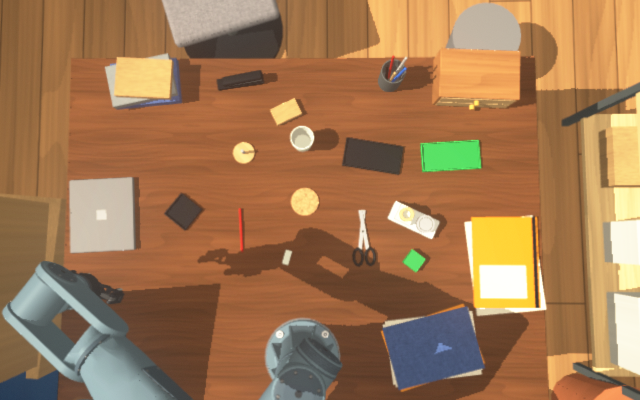

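View pics/scene0.png

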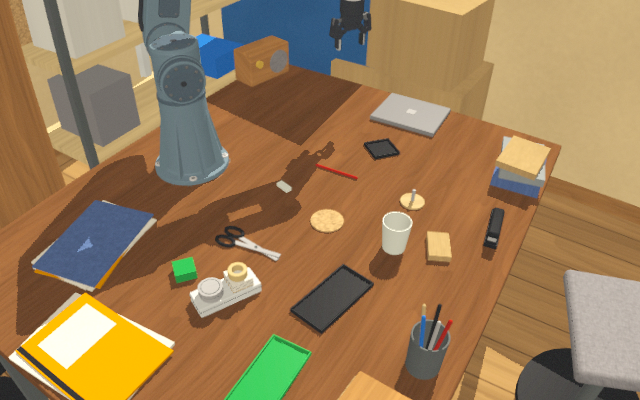

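Top view: the pile is at (413,219), with the tape towards (407,214) and the tin at (428,222). The black long tray is at (373,156), the square tray at (184,211), the coaster at (305,201), the stand at (244,153), the cup at (302,138) and the scissors at (363,237). Look-alikes are the green block at (414,260) and the green tray at (451,156). By colour, the white/beige pile and the black tray are the ones meant.

```bash
cat > h.py <<'E'
import numpy as np, cv2
from cell import readout, optics, ctrl
from scipy.spatial.transform import Rotation as R
def K(i):
    f=200/np.tan(np.radians(i["vertical_fov"]/2)); return np.array([[f,0,i["cx"]],[0,f,i["cy"]],[0,0,1]])
def cast(i,uv,z):
    uv=np.asarray(uv,float).reshape(-1,1,2)
    n=cv2.undistortPoints(uv,K(i),i["dist"]).reshape(-1,2)
    E=i["extrinsics"]; d=np.c_[n,np.ones(len(n))]@E[:3,:3].T
    o=E[:3,3]; s=(z-o[2])/d[:,2]; return (o+d*s[:,None])
def proj(i,P):
    E=i["extrinsics"]; Ri=E[:3,:3].T
    return cv2.projectPoints(np.asarray(P,float).reshape(-1,1,3),cv2.Rodrigues(Ri)[0],-Ri@E[:3,3],K(i),i["dist"])[0].reshape(-1,2)
def crop(im,x0,y0,x1,y1,s,name):
    cv2.imwrite("pics/"+name,cv2.resize(im[y0:y1,x0:x1,::-1],None,fx=s,fy=s,interpolation=cv2.INTER_CUBIC))
def blobs(mask,amin):
    c,_=cv2.findContours(mask.astype(np.uint8),cv2.RETR_EXTERNAL,cv2.CHAIN_APPROX_NONE)
    return [k for k in c if cv2.contourArea(k)>amin]
def rectw(i,c,z):
    p=cast(i,c.reshape(-1,2),z)[:,:2].astype(np.float32)*1000
    (x,y),(w,h),a=cv2.minAreaRect(p)
    if w>h: w,h,a=h,w,a+90   # a: angle of short side
    return np.round([x,y,w,h,(a-0+90)%180-90],1)
def tool():
    s=readout.sense(); M=R.from_rotvec(s["tool_rot"]).as_matrix(); return s,s["ee_pos"],M
E
python3 - <<'E'
from h import *
im=cv2.imread("pics/top0.png")[:,:,::-1]; i=optics.camera_info("top")
hsv=cv2.cvtColor(np.ascontiguousarray(im),cv2.COLOR_RGB2HSV)
dark=(hsv[...,2]<75)&(hsv[...,1]<110)
for c in blobs(dark,100):
    x,y,w,h=cv2.boundingRect(c)
    if 50<y+h/2<280 and w<100: print("dark",x,y,w,h,rectw(i,c,.01))
cork=(hsv[...,0]>8)&(hsv[...,0]<30)&(hsv[...,2]>185)
for c in blobs(cork,60):
    x,y,w,h=cv2.boundingRect(c); print("cork",x,y,w,h,rectw(i,c,.005))
for n,p,z in(("pile",(413,219),.03),("scis",(363,237),0),("cup",(302,138),.085),("stand",(244,153),.006)): print(n,cast(i,p,z)[0].round(3))
crop(im,150,120,490,280,2.3,"c0.png")
E
```

```text
dark 49 264 27 18 [261.1 745.1  31.2  95.4 -20.7]
dark 563 97 65 28 [ 771.1 -922.5   24.4  216.5   24.1]
dark 223 71 40 17 [862.1 187.   37.9 128.   21.6]
cork 593 386 40 14 [ -98.3 -933.6   37.6  113.7    1.1]
cork 547 353 41 47 [ -52.  -807.1  122.   134.8  -89.3]
cork 383 318 35 9 [ 105.3 -304.3   15.4  107.5    6.6]
cork 283 250 9 15 [305.2  47.8  18.2  43.7  74. ]
cork 452 215 95 101 [ 284.1 -606.7  275.4  306.2  -86.5]
cork 353 209 16 40 [ 393.  -181.4   46.7  123.9  -85.4]
cork 387 200 52 39 [ 422.  -349.9   67.4  158.   -25.5]
cork 290 187 29 29 [481.5  -6.9  89.   89.2  89.9]
cork 69 178 64 75 [439.9 635.1 197.  228.5 -87.8]
cork 232 142 23 22 [ 6.375e+02  1.882e+02  6.790e+01  7.050e+01 -1.000e-01]
cork 289 125 25 26 [685.7   2.5  77.   81.1  89.9]
cork 269 98 33 28 [772.4  54.   60.9  91.6  25.5]
cork 583 92 57 284 [ 390.1 -959.8  171.   877.2   87.4]
cork 105 54 67 52 [882.6 522.3 156.6 213.9   9. ]
cork 337 0 303 110 [ 953.4 -594.2  358.1  959.7   -1. ]
cork 162 0 112 44 [1116.6  272.   151.4  337.8   17.2]
pile [ 0.423 -0.346  0.03 ]
scis [ 0.367 -0.193  0.   ]
cup [ 0.668 -0.003  0.085]
stand [0.636 0.185 0.006]
```

View pics/c0.png

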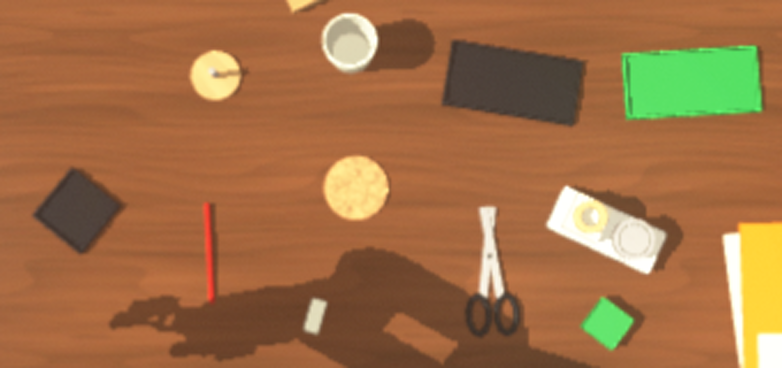

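The crop confirms it: the tape lies on the memo block at the left end of the case (about (406,214) in full-picture pixels), and the tin is at the right end (425,223). Next I measure the trays and rough pile positions, and work out a move to look at the pile with the wrist camera.

```bash
cat >> h.py <<'E'
# go(target xyz m, yaw of tool x axis (deg, world), ...) -> needed tool shift cm and turn deg about z, tilt correction
def go(P,phi=None):
    s,p,M=tool(); d=M.T@(np.asarray(P)-p)*100
    print("pos",(p*1000).round(1),"yaw(closing y, mod180)",round(np.degrees(np.arctan2(M[1,1],M[0,1]))%180,1),"zaxis",M[:,2].round(3),"q6",s["q"][5].round(2),"t",round(s["time_s"],1))
    print(" shift now cm",d.round(2))
    if phi is not None:   # closing direction phi deg (world), tool straight down
        best=None
        for k in(0,180,360,-180):
            y=np.array([np.cos(np.radians(phi+k)),np.sin(np.radians(phi+k)),0]); z=np.array([0,0,-1.]); x=np.cross(y,z)
            T=np.c_[x,y,z]; rv=R.from_matrix(M.T@T).as_rotvec()
            if best is None or abs(rv[2])<abs(best[0][2])-1e-6: best=(rv,T)
        print(" turn rv",best[0].round(3),"deg",np.degrees(best[0]).round(1)," shift after turn cm",(best[1].T@(np.asarray(P)-p)*100).round(2))
E
python3 - <<'E'
from h import *
im=cv2.imread("pics/top0.png")[:,:,::-1]; i=optics.camera_info("top")
g=im.max(2)
for n,(x0,y0,x1,y1) in dict(long=(335,130,412,182),sq=(158,186,208,238)).items():
    m=np.zeros_like(g); m[y0:y1,x0:x1]=(g[y0:y1,x0:x1]<85)
    for c in blobs(m,100): print(n,cv2.boundingRect(c),rectw(i,c,.008))
i2=i
for n,p,z in(("tape",(406,214),.07),("tin",(425.5,223.5),.052)): print(n,(cast(i,p,z)[0]*1000).round())
print(proj(i,[.481,-.007,.005]))
M=tool()[2]; E=optics.camera_info("wrist")["extrinsics"]; p=tool()[1]
print("cam in tool",(M.T@(E[:3,3]-p)).round(3),(M.T@E[:3,2]).round(3))
go([.45,-.33,.26])
go([.45,-.33,.26],phi=0)
E
```

```text
long (343, 138, 60, 36) [ 625.8 -226.    88.9  181.7   -9.8]
sq (165, 194, 37, 36) [449.9 375.   82.4  84.3 -38.8]
tape [ 436. -318.   70.]
tin [ 408. -380.   52.]
[[304.0094341  201.12188522]]
cam in tool [ 0.069  0.001 -0.143] [-0.279  0.001  0.96 ]
pos [242.4 520.9 230.5] yaw(closing y, mod180) 65.0 zaxis [-0.001 -0.001 -1.   ] q6 -0.21 t 0.1
 shift now cm [-54.74 -68.37  -2.86]
pos [242.4 520.9 230.5] yaw(closing y, mod180) 65.0 zaxis [-0.001 -0.001 -1.   ] q6 -0.21 t 0.1
 shift now cm [-54.74 -68.37  -2.86]
 turn rv [-2.000e-03  1.000e-03  1.135e+00] deg [-0.1  0.  65. ]  shift after turn cm [-85.09  20.76  -2.95]
```

Run:
```python
from h import *
go([.422,-.349,.20],phi=-25.5)
```

```text
pos [242.4 520.9 230.5] yaw(closing y, mod180) 65.0 zaxis [-0.001 -0.001 -1.   ] q6 -0.21 t 0.1
 shift now cm [-53.   -71.27   3.14]
 turn rv [-1.000e-03 -1.000e-03 -1.562e+00] deg [ -0.1  -0.1 -89.5]  shift after turn cm [ 70.78 -53.66   3.05]
```

arm_command(moves=[[0, 0, 0.145, 0, 0, 0, 8.5], [0, 0, 0.145, 0, 0, 0, 8.5], [0, 0, 0.145, 0, 0, 0, 8.5], [0, 0, 0.145, 0, 0, 0, 8.5], [0, 0, 0.145, 0, 0, 0, 8.5]])

```text
time_s: 0.6
ee_pos: [0.2425, 0.521, 0.2307]
tool_rot: [-1.731, -2.622, 0.002]
force: [-0.1, 0.2, -0.0]
gripper_width: 1.0
finger_force: 0.0
```

arm_command(moves=[[0, 0, 0.145, 0, 0, 0, 8.5], [0, 0, 0.145, 0, 0, 0, 8.5], [0, 0, 0.145, 0, 0, 0, 8.5], [0, 0, 0.145, 0, 0, 0, 8.5], [0, 0, 0.145, 0, 0, 0, 8.5]])

```text
time_s: 1.1
ee_pos: [0.2425, 0.521, 0.2307]
tool_rot: [2.548, 1.838, -0.002]
force: [-0.9, -0.6, -0.7]
gripper_width: 0.997
finger_force: 0.0
```

Run:
```python
from h import *
go([.422,-.349,.20],phi=-25.5)
```

```text
pos [242.5 521.  230.7] yaw(closing y, mod180) 161.6 zaxis [-0.001 -0.001 -1.   ] q6 1.25 t 1.1
 shift now cm [-76.89  44.48   3.14]
 turn rv [-0.     0.001  0.124] deg [-0.   0.1  7.1]  shift after turn cm [-70.8   53.65   3.07]
```

arm_command(moves=[[0, 0, 0.124, 0, 0, 0, 8.5], [0, 0, 0, -3.54, 2.68, 0.15, 8.5], [0, 0, 0, -3.54, 2.68, 0.15, 8.5], [0, 0, 0, -3.54, 2.68, 0.15, 8.5], [0, 0, 0, -3.54, 2.68, 0.15, 8.5]])

```text
time_s: 1.6
ee_pos: [0.2792, 0.3459, 0.2247]
tool_rot: [2.651, 1.685, -0.001]
force: [0.8, 0.6, -0.4]
gripper_width: 0.997
finger_force: 0.0
```

arm_command(moves=[[0, 0, 0, -3.54, 2.68, 0.15, 8.5], [0, 0, 0, -3.54, 2.68, 0.15, 8.5], [0, 0, 0, -3.54, 2.68, 0.15, 8.5], [0, 0, 0, -3.54, 2.68, 0.15, 8.5], [0, 0, 0, -3.54, 2.68, 0.15, 8.5]])

```text
time_s: 2.1
ee_pos: [0.3254, 0.1288, 0.2176]
tool_rot: [2.651, 1.685, 0.001]
force: [0.8, 1.1, -0.2]
gripper_width: 0.997
finger_force: 0.0
```

arm_command(moves=[[0, 0, 0, -3.54, 2.68, 0.15, 8.5], [0, 0, 0, -3.54, 2.68, 0.15, 8.5], [0, 0, 0, -3.54, 2.68, 0.15, 8.5], [0, 0, 0, -3.54, 2.68, 0.15, 8.5], [0, 0, 0, -3.54, 2.68, 0.15, 8.5]])

```text
time_s: 2.6
ee_pos: [0.3715, -0.0887, 0.2102]
tool_rot: [2.652, 1.683, 0.001]
force: [0.9, 0.7, 0.2]
gripper_width: 0.993
finger_force: 0.0
```

arm_command(moves=[[0, 0, 0, -3.54, 2.68, 0.15, 8.5], [0, 0, 0, -3.54, 2.68, 0.15, 8.5], [0, 0, 0, -3.54, 2.68, 0.15, 8.5], [0, 0, 0, -3.54, 2.68, 0.15, 8.5], [0, 0, 0, -3.54, 2.68, 0.15, 8.5]])

```text
time_s: 3.1
ee_pos: [0.4176, -0.3057, 0.2022]
tool_rot: [-2.652, -1.683, -0.0]
force: [-0.3, -0.3, -0.1]
gripper_width: 0.995
finger_force: 0.0
```

Run:
```python
from h import *
go([.422,-.349,.20],phi=-25.5)
i=optics.camera_info("wrist"); im=optics.capture("wrist"); np.save("w1.npy",im); np.save("w1i.npy",i)
cv2.imwrite("pics/w1.png",im[:,:,::-1])
print(proj(i,[[.436,-.318,.071],[.408,-.38,.052]]).round())
go([.422,-.349,.20],phi=-25.5)
```

```text
pos [ 417.6 -305.7  202.2] yaw(closing y, mod180) 154.8 zaxis [-0.     0.001 -1.   ] q6 -0.42 t 3.1
 shift now cm [-3.73  2.24  0.22]
 turn rv [-0.001 -0.     0.005] deg [-0.  -0.   0.3]  shift after turn cm [-3.72  2.26  0.22]
[[340. 198.]
 [339. 256.]]
pos [ 418.3 -312.   202.1] yaw(closing y, mod180) 154.7 zaxis [ 0.    -0.004 -1.   ] q6 -0.42 t 3.1
 shift now cm [-3.19  1.92  0.22]
 turn rv [0.002 0.003 0.003] deg [0.1 0.2 0.2]  shift after turn cm [-3.19  1.93  0.21]
```

View pics/w1.png

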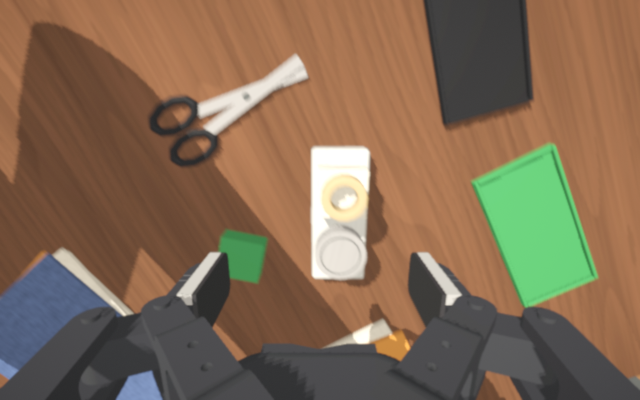

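The wrist view shows the tape ring at (344,199), the tin at (341,252), the case spanning (312–370, 147–278), and the green block apart at (243,257). The arm was still settling in this picture, so I centre it and measure again.

arm_command(moves=[[0, 0, 0, -1.6, 1.0, 0, 8.5], [0, 0, 0, -1.6, 0.9, 0, 8.5], [0, 0, 0, 0, 0, 0, 8.5], [0, 0, 0, 0, 0, 0, 8.5], [0, 0, 0, 0, 0, 0, 8.5]])

```text
time_s: 3.65
ee_pos: [0.4212, -0.34, 0.2025]
tool_rot: [-2.651, -1.685, -0.0]
force: [0.3, -0.5, 0.1]
gripper_width: 0.995
finger_force: 0.0
```

```bash
cat > pile.py <<'E'
from h import *
def look(name):
    i=optics.camera_info("wrist"); im=np.ascontiguousarray(optics.capture("wrist")); cv2.imwrite(f"pics/{name}.png",im[:,:,::-1]); return i,im,cv2.cvtColor(im,cv2.COLOR_RGB2HSV)
E
python3 - <<'E'
from pile import *
i,im,hsv=look("w2")
go([.422,-.349,.20],phi=-25.5)
E=proj(i,[[.436,-.318,.071],[.408,-.38,.052]]); print(E.round())
u,v=E.mean(0).astype(int); crop(im,u-80,v-90,u+80,v+90,3.3,"w2c.png"); print(u-80,v-90)
for p in [(u,v)]: print(hsv[v-80:v+80:8,u].tolist())
E
```

```text
pos [ 421.3 -340.   202.7] yaw(closing y, mod180) 154.9 zaxis [-0.  0. -1.] q6 -0.46 t 3.7
 shift now cm [-0.79  0.45  0.27]
 turn rv [-0.    -0.     0.007] deg [-0.  -0.   0.4]  shift after turn cm [-0.79  0.45  0.27]
[[321. 167.]
 [322. 230.]]
241 108
[[19, 23, 245], [0, 0, 255], [26, 17, 255], [21, 72, 255], [21, 76, 255], [20, 34, 216], [20, 33, 218], [30, 9, 255], [25, 62, 255], [21, 23, 207], [21, 21, 198], [19, 18, 232], [19, 19, 234], [18, 19, 232], [19, 18, 233], [18, 18, 235], [20, 18, 208], [12, 63, 137], [12, 131, 170], [12, 131, 170]]
```

View pics/w2c.png

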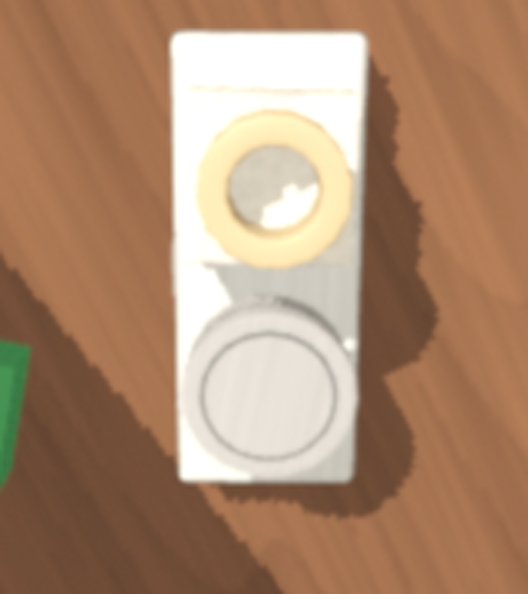

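The crop shows the tape centred at about (274,189) and the tin at (270,388), i.e. (324,165) and (323,226) in the full picture. The case's top edges are at x 172–367. I fit these numerically.

Run:
```python
from pile import *
i=optics.camera_info("wrist"); im=cv2.cvtColor(cv2.imread("pics/w2.png"),cv2.COLOR_BGR2HSV)
H,S,V=[im[...,k].astype(int) for k in range(3)]
box=np.zeros(V.shape,bool); box[110:270,285:365]=1
for c in blobs(box&(S>50)&(V>215)&(H<32),300):
    p=cast(i,c.reshape(-1,2),.071)[:,:2].astype(np.float32)*1000; print("tape",cv2.minEnclosingCircle(p),cv2.fitEllipse(p))
w=box&(S<60)&(V>170)|(box&(V>215)&(H<32))
c=max(blobs(w,1000),key=cv2.contourArea); print("case z28",rectw(i,c,.028), cv2.boundingRect(c))
off=np.array([241,108])
print("tin",(cast(i,np.array([270,388])/3.3+off,.052)[0]*1000).round(1))
rim=np.array([[185,388],[357,388],[270,475],[270,303]])/3.3+off; print("tin rim",(cast(i,rim,.052)*1000).round(1))
m=np.array([[192,90],[352,90],[357,262],[192,262]])/3.3+off; print("memo",(cast(i,m,.052)*1000).round(1))
cc=np.array([[172,33],[367,33],[354,482],[180,482]])/3.3+off; print("case",(cast(i,cc,.028)*1000).round(1))
```

```text
tape ((438.89727783203125, -317.8234558105469), 22.11849021911621) ((438.8891906738281, -317.9677429199219), (41.646507263183594, 43.52666091918945), 169.52305603027344)
case z28 [ 423.2 -346.6   60.8  149.7  -25.5] (292, 117, 61, 137)
tin [ 410.8 -376.5   52. ]
tin rim [[ 386.8 -365.3   52. ]
 [ 435.3 -388.    52. ]
 [ 398.4 -403.3   52. ]
 [ 422.3 -351.6   52. ]]
memo [[ 428.7 -284.8   52. ]
 [ 470.1 -304.2   52. ]
 [ 451.3 -351.1   52. ]
 [ 406.5 -330.1   52. ]]
case [[ 428.7 -267.8   28. ]
 [ 482.4 -292.9   28. ]
 [ 419.1 -428.5   28. ]
 [ 364.6 -403.    28. ]]
```

Run:
```python
from h import *
go([.4389,-.318,.054],phi=-25.5)
```

```text
pos [ 421.3 -340.   202.7] yaw(closing y, mod180) 154.9 zaxis [-0.  0. -1.] q6 -0.46 t 3.7
 shift now cm [ 2.73  0.67 14.87]
 turn rv [-0.    -0.     0.007] deg [-0.  -0.   0.4]  shift after turn cm [ 2.74  0.64 14.87]
```

arm_command(moves=[[0, 0, 0, 1.4, 0.3, 2.0, 6.5], [0, 0, 0, 1.34, 0.34, 3.0, 6.5], [0, 0, 0, 0, 0, 3.0, 6.5], [0, 0, 0, 0, 0, 3.0, 6.5], [0, 0, 0, 0, 0, 2.0, 6.5]])

```text
time_s: 4.2
ee_pos: [0.4382, -0.317, 0.0709]
tool_rot: [-2.649, -1.685, 0.0]
force: [0.2, 0.9, 0.5]
gripper_width: 0.765
finger_force: 0.0
```

arm_command(moves=[[0, 0, 0, 0, 0, 1.0, 6.5], [0, 0, 0, 0, 0, 0.8, 6.5], [0, 0, 0, 0, 0, 0, 6.5], [0, 0, 0, 0, 0, 0, 3.8], [0, 0, 0, 0, 0, 0, 3.8]])

```text
time_s: 4.7
ee_pos: [0.4396, -0.3198, 0.0566]
tool_rot: [2.65, 1.683, 0.001]
force: [-0.5, 1.4, 0.5]
gripper_width: 0.486
finger_force: 60.6
```

arm_command(moves=[[0, 0, 0, 0, 0, 0, 3.8], [0, 0, 0, 0, 0, 0, 3.8], [0, 0, 0, 0, 0, 0, 3.8], [0, 0, 0, 0, 0, 0, 3.8], [0, 0, 0, 0, 0, 0, 3.8]])

```text
time_s: 5.2
ee_pos: [0.4396, -0.3198, 0.0565]
tool_rot: [2.65, 1.683, 0.001]
force: [-0.2, 1.5, 5.5]
gripper_width: 0.487
finger_force: 60.6
```

Run:
```python
from pile import *
go([.4389,-.318,.054],phi=-25.5)
i,im,h=look("w3"); crop(im,140,100,500,400,2,"w3c.png")
```

```text
pos [ 439.6 -319.8   56.5] yaw(closing y, mod180) 154.8 zaxis [ 0.002 -0.002 -1.   ] q6 -0.41 t 5.2
 shift now cm [ 0.13 -0.14  0.25]
 turn rv [0.002 0.001 0.006] deg [0.1 0.1 0.3]  shift after turn cm [ 0.13 -0.14  0.25]
```

View pics/w3c.png

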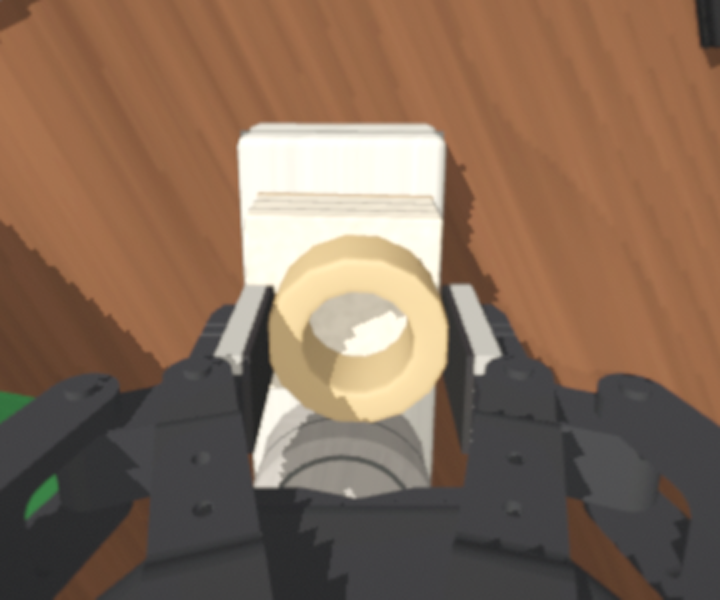

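The tape is held between the pads (ring at (358,330) in the crop), and the memo block and tin are undisturbed. I lift it, go most of the way to the stand, and look.

arm_command(moves=[[0, 0, 0, 0, 0, -2.0, 3.8], [0, 0, 0, 0, 0, -4.0, 3.8], [0, 0, 0, 0, 0, -4.5, 3.8], [0, 0, 0, 2.0, 0, -4.0, 3.8], [0, 0, 0, 4.0, -0.4, 0, 3.8]])

```text
time_s: 5.75
ee_pos: [0.4638, -0.2673, 0.2076]
tool_rot: [2.643, 1.672, 0.005]
force: [1.6, -0.5, -1.0]
gripper_width: 0.491
finger_force: 60.9
```

arm_command(moves=[[0, 0, 0, 4.5, -0.4, 0, 3.8], [0, 0, 0, 4.5, -0.4, 0, 3.8], [0, 0, 0, 4.5, -0.4, 0, 3.8], [0, 0, 0, 4.5, -0.4, 0, 3.8], [0, 0, 0, 4.5, -0.4, 0, 3.8]])

```text
time_s: 6.25
ee_pos: [0.5389, -0.0491, 0.2008]
tool_rot: [2.651, 1.683, 0.002]
force: [0.1, -0.4, -0.4]
gripper_width: 0.488
finger_force: 60.9
```

arm_command(moves=[[0, 0, 0, 4.5, -0.4, 0, 3.8], [0, 0, 0, 4.5, -0.4, 0, 3.8], [0, 0, 0, 4.0, -0.4, 0, 3.8], [0, 0, 0, 0, 0, 0, 3.8], [0, 0, 0, 0, 0, 0, 3.8]])

```text
time_s: 6.75
ee_pos: [0.5827, 0.0729, 0.2001]
tool_rot: [2.649, 1.687, 0.0]
force: [-0.6, -0.2, 0.5]
gripper_width: 0.484
finger_force: 60.9
```

Run:
```python
from pile import *
go([.637,.188,.07],phi=-25.5)
i,im,h=look("w4")
print(proj(i,[[.637,.188,.006]]))
H,S,V=[h[...,k].astype(int) for k in range(3)]
for c in blobs((H>12)&(H<32)&(V>195)&(S>50),200):
    p=cast(i,c.reshape(-1,2),.006)[:,:2].astype(np.float32)*1000; print(cv2.boundingRect(c),cv2.minEnclosingCircle(p))
```

```text
pos [582.7  72.9 200.1] yaw(closing y, mod180) 155.0 zaxis [ 0.001 -0.    -1.   ] q6 0.36 t 6.8
 shift now cm [12.73  0.04 13.01]
 turn rv [0.001 0.    0.008] deg [0.  0.  0.5]  shift after turn cm [12.73 -0.05 13.01]
[[317.35609874  57.3738841 ]]
(236, 217, 127, 94) ((515.0753784179688, -21.16173553466797), 78.261962890625)
(439, 75, 99, 96) ((775.3057861328125, 51.888587951660156), 54.0960807800293)
(287, 18, 67, 74) ((639.8692626953125, 188.5836181640625), 33.83799362182617)
```

View pics/w4.png

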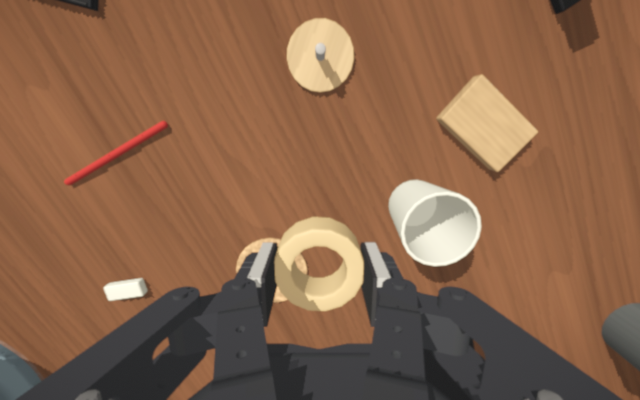

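The stand's foot is at (320,55), centred at (640,188.6) mm with radius 33.8 mm, which agrees with its given 34 mm. The tape is held level at (320,262) and the cup at (434,225) is clear. I go over the pin.

Run:
```python
from h import *
go([.6383,.1873,.0115])
```

```text
pos [582.5  71.9 200.1] yaw(closing y, mod180) 154.9 zaxis [ 0. -0. -1.] q6 0.36 t 6.8
 shift now cm [12.82  0.14 18.85]
```

arm_command(moves=[[0, 0, 0, 4.3, 0.1, 0, 3.8], [0, 0, 0, 4.3, 0, 2.0, 3.8], [0, 0, 0, 4.2, 0, 4.0, 3.8], [0, 0, 0, 0, 0, 4.0, 3.8], [0, 0, 0, 0, 0, 3.5, 3.8]])

```text
time_s: 7.3
ee_pos: [0.6354, 0.1816, 0.0687]
tool_rot: [2.652, 1.684, -0.0]
force: [-1.1, -0.6, -0.4]
gripper_width: 0.486
finger_force: 60.9
```

Run:
```python
from pile import *
i,im,h=look("w5"); crop(im,200,100,440,340,2,"w5c.png")
go([.6383,.1873,.0115])
```

```text
pos [630.9 180.5  61.8] yaw(closing y, mod180) 154.8 zaxis [-0.01  -0.001 -1.   ] q6 0.54 t 7.3
 shift now cm [0.96 0.42 5.02]
```

View pics/w5c.png

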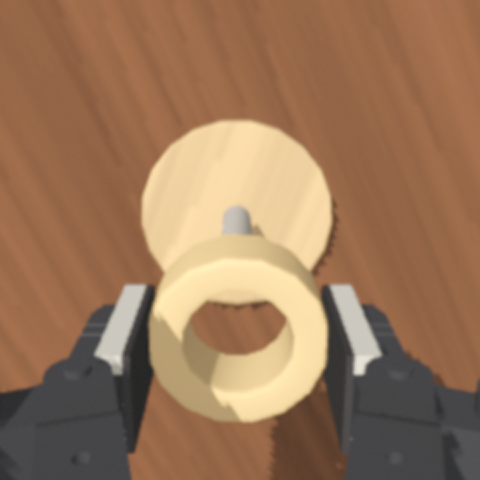

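The ring is at (238,335) in the crop and the pin top at (237,215). The arm was still settling, so I let it rest and measure both.

arm_command(moves=[[0, 0, 0, 0, 0, 0, 3.8], [0, 0, 0, 0, 0, 0, 3.8], [0, 0, 0, 0, 0, 0, 3.8], [0, 0, 0, 0, 0, 0, 3.8], [0, 0, 0, 0, 0, 0, 3.8]])

```text
time_s: 7.85
ee_pos: [0.6365, 0.1821, 0.0721]
tool_rot: [2.651, 1.683, 0.004]
force: [0.3, -0.1, -0.5]
gripper_width: 0.487
finger_force: 60.9
```

Run:
```python
from pile import *
go([.6383,.1873,.0115])
i,im,h=look("w6")
s,p,M=tool(); tz=p[2]
H,S,V=[h[...,k].astype(int) for k in range(3)]
print("pinbase proj",proj(i,[[.6395,.1885,.043],[.6395,.1885,.006],p-M[:,2]*.0145+M[:,0]*.0013]).round(1))
crop(im,200,100,440,340,2,"w6c.png")
b=np.zeros(V.shape,bool); b[150:330,240:400]=1
pin=b&(S<60)&(V>100)&(V<230); pin[:, :300]=0; pin[:,340:]=0; pin[240:]=0
for c in blobs(pin,10): print("pin",cv2.boundingRect(c),(cast(i,[c.reshape(-1,2).mean(0)],.04)*1000).round(1))
go([.6383,.1873,.0115])
```

```text
pos [636.5 182.1  72.1] yaw(closing y, mod180) 154.8 zaxis [ 0.003  0.    -1.   ] q6 0.54 t 7.8
 shift now cm [ 0.54 -0.07  6.06]
pinbase proj [[315.8 226.7]
 [316.1 208.5]
 [314.4 270.8]]
pin (310, 203, 14, 15) [[643.7 196.5  40. ]]
pos [636.1 182.2  71.7] yaw(closing y, mod180) 154.8 zaxis [ 0.002  0.    -1.   ] q6 0.54 t 7.9
 shift now cm [ 0.55 -0.03  6.02]
```

View pics/w6c.png

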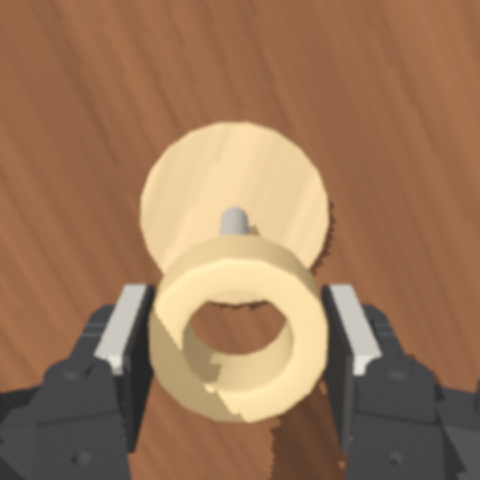

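The pin's base shows at (316,205) and the foot centre at (317,206), both close to the predicted (316,208). Its top is hidden behind the ring. About 0.65 cm along tool x remains, well inside the 8 mm clearance, and then I lower.

arm_command(moves=[[0, 0, 0, 0.65, 0, 0, 3.8], [0, 0, 0, 0, 0, 0, 3.8], [0, 0, 0, 0, 0, 1.5, 3.8], [0, 0, 0, 0, 0, 1.5, 3.8], [0, 0, 0, 0, 0, 0, 3.8]])

```text
time_s: 8.4
ee_pos: [0.6352, 0.1877, 0.036]
tool_rot: [-2.649, -1.683, 0.01]
force: [-1.0, 0.3, -0.5]
gripper_width: 0.482
finger_force: 60.9
```

arm_command(moves=[[0, 0, 0, 0, 0, 1.0, 3.8], [0, 0, 0, 0, 0, 1.0, 3.8], [0, 0, 0, 0, 0, 0.6, 3.8], [0, 0, 0, 0, 0, 0, 3.8], [0, 0, 0, 0, 0, 0, 3.8]])

```text
time_s: 8.9
ee_pos: [0.6382, 0.1881, 0.0142]
tool_rot: [-2.652, -1.684, 0.0]
force: [-0.3, -0.4, -0.7]
gripper_width: 0.486
finger_force: 60.9
```

Run:
```python
from pile import *
go([.639,.188,.0105])
i,im,h=look("w7"); crop(im,200,130,440,370,2,"w7c.png")
```

```text
pos [638.2 188.1  14.2] yaw(closing y, mod180) 154.8 zaxis [-0.  0. -1.] q6 0.55 t 8.9
 shift now cm [0.03 0.07 0.37]
```

View pics/w7c.png

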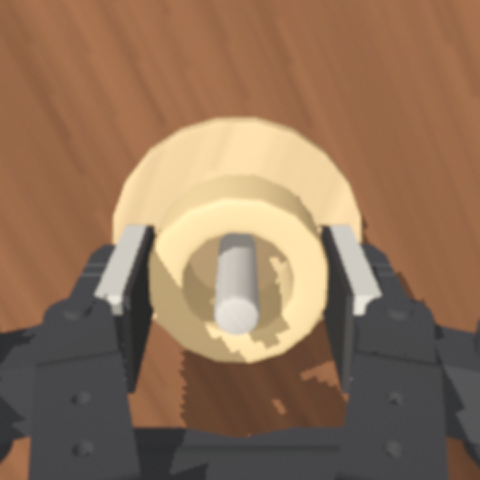

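The pin is through the hole (pin top at (237,313) in the crop). I set it down and check the force.

arm_command(moves=[[0, 0, 0, 0, 0, 0.2, 3.8], [0, 0, 0, 0, 0, 0.1, 3.8], [0, 0, 0, 0, 0, 0, 3.8], [0, 0, 0, 0, 0, 0, 3.8], [0, 0, 0, 0, 0, 0, 3.8]])

```text
time_s: 9.45
ee_pos: [0.6383, 0.1881, 0.0114]
tool_rot: [2.652, 1.684, 0.0]
force: [0.6, 0.8, -0.6]
gripper_width: 0.487
finger_force: 60.9
```

Run:
```python
from pile import *
go([.639,.188,.0105]); print(tool()[0]["force"])
```

```text
pos [638.3 188.1  11.4] yaw(closing y, mod180) 154.8 zaxis [ 0.  0. -1.] q6 0.55 t 9.4
 shift now cm [0.02 0.07 0.09]
[ 0.55656319  0.84714582 -0.64331306]
```

arm_command(moves=[[0, 0, 0, 0, 0, 0.1, 3.8], [0, 0, 0, 0, 0, 0, 3.8], [0, 0, 0, 0, 0, 0, 7.0], [0, 0, 0, 0, 0, 0, 7.0], [0, 0, 0, 0, 0, 0, 7.0]])

```text
time_s: 9.95
ee_pos: [0.6381, 0.1881, 0.0102]
tool_rot: [-2.652, -1.684, 0.0]
force: [0.0, 0.4, 0.2]
gripper_width: 0.817
finger_force: 0.0
```

arm_command(moves=[[0, 0, 0, 0, 0, 0, 7.0], [0, 0, 0, 0, 0, -3.0, 7.0], [0, 0, 0, 0, 0, -4.5, 7.0], [0, 0, 0, 0, 0, -4.5, 7.0], [0, 0, 0, 0, 0, -4.5, 7.0]])

```text
time_s: 10.45
ee_pos: [0.6379, 0.1881, 0.1768]
tool_rot: [-2.652, -1.684, 0.001]
force: [0.5, -0.1, -0.1]
gripper_width: 0.822
finger_force: 0.0
```

arm_command(moves=[[0, 0, 0, -4.6, 0.3, -2.0, 8.5], [0, 0, 0, -4.6, 0.3, 0, 8.5], [0, 0, 0, -4.6, 0.3, 0, 8.5], [0, 0, 0, -4.6, 0.3, 0, 8.5], [0, 0, 0, -4.6, 0.3, 0, 8.5]])

```text
time_s: 10.95
ee_pos: [0.5532, -0.0277, 0.1954]
tool_rot: [2.651, 1.685, 0.001]
force: [0.9, 0.1, -0.2]
gripper_width: 0.996
finger_force: 0.0
```

arm_command(moves=[[0, 0, 0, -4.6, 0.3, 0, 8.5], [0, 0, 0, -4.6, 0.3, 0, 8.5], [0, 0, 0, -4.6, 0.3, 0, 8.5], [0, 0, 0, -4.6, 0.3, 0, 8.5], [0, 0, 0, -4.6, 0.3, 0, 8.5]])

```text
time_s: 11.45
ee_pos: [0.469, -0.2424, 0.1955]
tool_rot: [2.651, 1.684, 0.0]
force: [0.5, 0.1, 0.1]
gripper_width: 0.992
finger_force: 0.0
```

arm_command(moves=[[0, 0, 0, -4.6, 0.3, 0, 8.5], [0, 0, 0, -4.6, 0.3, 0, 8.5], [0, 0, 0, 0, 0, 0, 8.5], [0, 0, 0, 0, 0, 0, 8.5], [0, 0, 0, 0, 0, 0, 8.5]])

```text
time_s: 11.95
ee_pos: [0.4364, -0.3256, 0.195]
tool_rot: [-2.651, -1.685, -0.0]
force: [-0.2, -0.5, -0.7]
gripper_width: 0.999
finger_force: 0.0
```

Run:
```python
from pile import *
i,im,h=look("w8"); go([.4108,-.3765,.030],phi=-25.5)
a=cv2.imread("pics/w8.png"); u,v=proj(i,[.423,-.347,.028])[0].astype(int); print(u-80,v-90)
t=optics.capture("top")[130:178,210:280,::-1]
A=cv2.resize(a[v-90:v+90,u-80:u+80],None,fx=3.3,fy=3.3,interpolation=2); B=cv2.resize(t,(260,178),interpolation=2)
c=np.zeros((A.shape[0],A.shape[1]+260,3),np.uint8); c[:,:A.shape[1]]=A; c[:178,A.shape[1]:]=B; cv2.imwrite("pics/w8c.png",c)
go([.4108,-.3765,.030],phi=-25.5)
```

```text
pos [ 436.7 -325.3  195.1] yaw(closing y, mod180) 154.9 zaxis [-0.     0.001 -1.   ] q6 -0.42 t 12.0
 shift now cm [-5.74 -0.17 16.5 ]
 turn rv [-0.    -0.001  0.008] deg [-0.  -0.   0.4]  shift after turn cm [-5.73 -0.13 16.51]
234 119
pos [ 436.8 -325.3  195.2] yaw(closing y, mod180) 155.0 zaxis [-0.  0. -1.] q6 -0.42 t 12.1
 shift now cm [-5.75 -0.19 16.52]
 turn rv [-0.    -0.     0.008] deg [-0.  -0.   0.5]  shift after turn cm [-5.74 -0.14 16.52]
```

View pics/w8c.png

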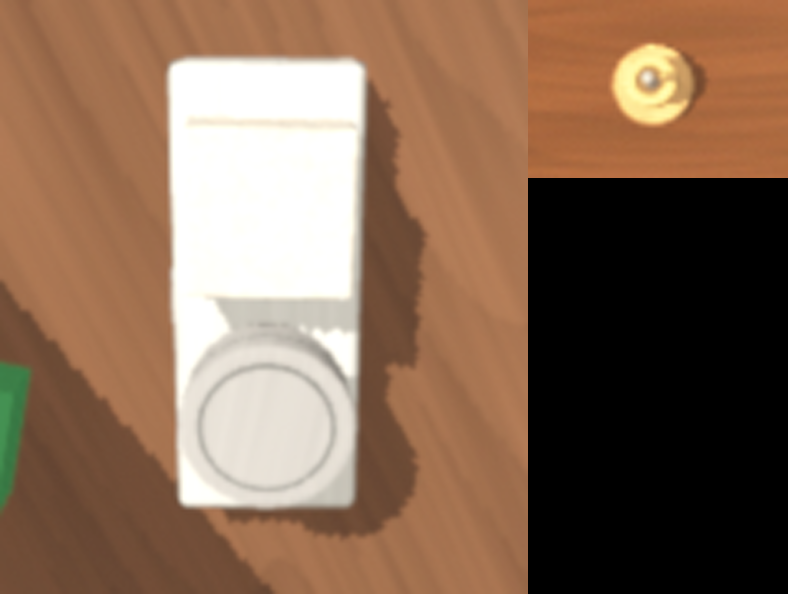

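The tape is over the pin in the top view. The memo block spans about (188–357, 124–297) and the tin is centred at about (268,418) in the crop.

Run:
```python
from pile import *
i=optics.camera_info("wrist"); off=np.array([234,119]); f=lambda P,z:(cast(i,np.array(P)/3.3+off,z)*1000).round(1)
print("memo",f([[188,124],[357,126],[352,297],[192,296]],.052),f([[188,124],[357,126],[352,297],[192,296]],.052).mean(0))
print("tin",f([[182,418],[356,418],[268,332],[268,505]],.052).mean(0))
```

```text
memo [[ 429.3 -284.2   52. ]
 [ 472.5 -305.    52. ]
 [ 450.7 -350.9   52. ]
 [ 407.6 -330.5   52. ]] [ 440.025 -317.65    52.   ]
tin [ 411.225 -376.25    52.   ]
```

arm_command(moves=[[0, 0, 0, -2.9, -0.1, 1.0, 8.5], [0, 0, 0, -2.85, -0.1, 3.0, 8.5], [0, 0, 0, 0, 0, 3.5, 8.5], [0, 0, 0, 0, 0, 3.5, 8.5], [0, 0, 0, 0, 0, 2.4, 8.5]])

```text
time_s: 12.55
ee_pos: [0.4099, -0.3758, 0.0589]
tool_rot: [-2.648, -1.685, 0.0]
force: [0.4, 0.1, 0.3]
gripper_width: 0.995
finger_force: 0.0
```

arm_command(moves=[[0, 0, 0, 0, 0, 1.5, 8.5], [0, 0, 0, 0, 0, 1.2, 8.5], [0, 0, 0, 0, 0, 0, 8.5], [0, 0, 0, 0, 0, 0, 8.5], [0, 0, 0, 0, 0, 0, 8.5]])

```text
time_s: 13.05
ee_pos: [0.4108, -0.3787, 0.0356]
tool_rot: [2.649, 1.684, 0.0]
force: [-0.3, -0.3, 0.9]
gripper_width: 0.994
finger_force: 0.0
```

Run:
```python
from pile import *
go([.4108,-.3765,.031],phi=-25.5); print(tool()[0]["force"])
```

```text
pos [ 410.8 -378.7   35.6] yaw(closing y, mod180) 154.9 zaxis [ 0.001 -0.002 -1.   ] q6 -0.52 t 13.1
 shift now cm [ 0.2  -0.1   0.46]
 turn rv [0.002 0.001 0.006] deg [0.1 0.1 0.4]  shift after turn cm [ 0.2  -0.1   0.46]
[-0.3350334  -0.31649124  0.92192005]
```

arm_command(moves=[[0, 0, 0, 0.2, -0.1, 0.25, 8.5], [0, 0, 0, 0, 0, 0, 8.5], [0, 0, 0, 0, 0, 0, 5.0], [0, 0, 0, 0, 0, 0, 5.0], [0, 0, 0, 0, 0, 0, 5.0]])

```text
time_s: 13.55
ee_pos: [0.4103, -0.3761, 0.0324]
tool_rot: [2.651, 1.684, 0.0]
force: [1.1, -0.4, 1.0]
gripper_width: 0.607
finger_force: 62.6
```

arm_command(moves=[[0, 0, 0, 0, 0, 0, 5.0], [0, 0, 0, 0, 0, 0, 5.0], [0, 0, 0, 0, 0, 0, 5.0], [0, 0, 0, 0, 0, 0, 5.0], [0, 0, 0, 0, 0, 0, 5.0]])

```text
time_s: 14.05
ee_pos: [0.4103, -0.3761, 0.0324]
tool_rot: [2.651, 1.684, 0.0]
force: [-0.3, 0.0, 5.6]
gripper_width: 0.61
finger_force: 63.1
```

Run:
```python
from pile import *
go([.4815,-.007,.15]); print(tool()[0]["force"])
```

```text
pos [ 410.3 -376.1   32.4] yaw(closing y, mod180) 154.8 zaxis [ 0.001 -0.001 -1.   ] q6 -0.52 t 14.1
 shift now cm [ 36.43  -9.23 -11.79]
[-0.32542945  0.03776092  5.55800981]
```

arm_command(moves=[[0, 0, 0, 0, 0, -2.0, 5.0], [0, 0, 0, 0, 0, -4.0, 5.0], [0, 0, 0, 0, 0, -4.0, 5.0], [0, 0, 0, 2.0, -0.6, -1.8, 5.0], [0, 0, 0, 4.3, -1.1, 0, 5.0]])

```text
time_s: 14.55
ee_pos: [0.4227, -0.315, 0.1536]
tool_rot: [2.648, 1.675, 0.001]
force: [1.4, 0.6, -1.2]
gripper_width: 0.613
finger_force: 62.9
```

arm_command(moves=[[0, 0, 0, 4.3, -1.1, 0, 5.0], [0, 0, 0, 4.3, -1.1, 0, 5.0], [0, 0, 0, 4.3, -1.1, 0, 5.0], [0, 0, 0, 4.3, -1.1, 0, 5.0], [0, 0, 0, 4.3, -1.1, 0, 5.0]])

```text
time_s: 15.05
ee_pos: [0.4627, -0.0916, 0.1495]
tool_rot: [-2.652, -1.684, 0.0]
force: [0.6, -0.0, -0.0]
gripper_width: 0.608
finger_force: 62.9
```

arm_command(moves=[[0, 0, 0, 4.3, -1.1, 0, 5.0], [0, 0, 0, 4.3, -1.0, 0, 5.0], [0, 0, 0, 0, 0, 0, 5.0], [0, 0, 0, 0, 0, 0, 5.0], [0, 0, 0, 0, 0, 0, 5.0]])

```text
time_s: 15.55
ee_pos: [0.4802, -0.0073, 0.1494]
tool_rot: [-2.652, -1.684, 0.001]
force: [0.1, -0.8, -0.6]
gripper_width: 0.611
finger_force: 62.9
```

Run:
```python
from pile import *
go([.4815,-.007,.0104]); 
i,im,h=look("w9")
H,S,V=[h[...,k].astype(int) for k in range(3)]
for c in blobs((H>8)&(H<32)&(V>185)&(S>50),400):
    p=cast(i,c.reshape(-1,2),.005)[:,:2].astype(np.float32)*1000; print(cv2.boundingRect(c),cv2.minEnclosingCircle(p))
go([.4815,-.007,.0104]); print(tool()[0]["force"],tool()[0]["gripper_width"])
```

```text
pos [480.2  -7.3 149.4] yaw(closing y, mod180) 154.8 zaxis [-0.001 -0.    -1.   ] q6 0.18 t 15.6
 shift now cm [ 0.09  0.1  13.9 ]
(274, 144, 91, 79) ((482.5755615234375, -6.072021961212158), 44.16276168823242)
(598, 0, 42, 38) ((770.9180908203125, 22.35816192626953), 22.768922805786133)
pos [480.3  -7.7 149.5] yaw(closing y, mod180) 154.8 zaxis [-0. -0. -1.] q6 0.18 t 15.6
 shift now cm [ 0.12  0.08 13.91]
[-0.19937328  0.00064051 -0.27088289] 0.610763819692117
```

The coaster measures (482.6,-6.1) mm with radius 44.2 mm, so it is directly below. I lower and set the tin down.

arm_command(moves=[[0, 0, 0, 0.2, 0.1, 3.5, 5.0], [0, 0, 0, 0, 0, 3.5, 5.0], [0, 0, 0, 0, 0, 3.0, 5.0], [0, 0, 0, 0, 0, 2.0, 5.0], [0, 0, 0, 0, 0, 1.0, 5.0]])

```text
time_s: 16.1
ee_pos: [0.4807, -0.0064, 0.0177]
tool_rot: [-2.652, -1.68, 0.004]
force: [-0.1, 0.9, -1.0]
gripper_width: 0.608
finger_force: 62.9
```

arm_command(moves=[[0, 0, 0, 0, 0, 0.4, 5.0], [0, 0, 0, 0, 0, 0, 5.0], [0, 0, 0, 0, 0, 0, 5.0], [0, 0, 0, 0, 0, 0, 5.0], [0, 0, 0, 0, 0, 0, 5.0]])

```text
time_s: 16.6
ee_pos: [0.483, -0.0054, 0.0166]
tool_rot: [2.651, 1.684, 0.002]
force: [-0.1, 1.0, -1.3]
gripper_width: 0.609
finger_force: 62.9
```

Run:
```python
from pile import *
go([.4815,-.007,.0104]);  print(tool()[0]["force"],tool()[0]["gripper_width"])
```

```text
pos [483.   -5.4  16.6] yaw(closing y, mod180) 154.9 zaxis [ 0.002 -0.    -1.   ] q6 0.18 t 16.6
 shift now cm [-0.21 -0.06  0.62]
[-0.06655824  1.04895685 -1.30936052] 0.6087431832534039
```

arm_command(moves=[[0, 0, 0, 0, 0, 0.2, 5.0], [0, 0, 0, 0, 0, 0.2, 5.0], [0, 0, 0, 0, 0, 0.1, 5.0], [0, 0, 0, 0, 0, 0, 5.0], [0, 0, 0, 0, 0, 0, 5.0]])

```text
time_s: 17.1
ee_pos: [0.4821, -0.0052, 0.0106]
tool_rot: [-2.652, -1.684, 0.0]
force: [0.5, -0.2, -1.2]
gripper_width: 0.609
finger_force: 62.9
```

Run:
```python
from pile import *
go([.4815,-.007,.0100]);  print(tool()[0]["force"],tool()[0]["gripper_width"])
```

```text
pos [482.1  -5.2  10.6] yaw(closing y, mod180) 154.9 zaxis [-0.  0. -1.] q6 0.18 t 17.1
 shift now cm [-0.19  0.02  0.06]
[ 0.45618151 -0.15811228 -1.2025054 ] 0.6092705544403738
```

arm_command(moves=[[0, 0, 0, 0, 0, 0.1, 5.0], [0, 0, 0, 0, 0, 0, 5.0], [0, 0, 0, 0, 0, 0, 8.5], [0, 0, 0, 0, 0, 0, 8.5], [0, 0, 0, 0, 0, 0, 8.5]])

```text
time_s: 17.6
ee_pos: [0.4824, -0.0053, 0.0098]
tool_rot: [2.652, 1.684, 0.0]
force: [-0.8, 0.3, 0.6]
gripper_width: 0.993
finger_force: 0.0
```

arm_command(moves=[[0, 0, 0, 0, 0, -2.0, 8.5], [0, 0, 0, 0, 0, -4.5, 8.5], [0, 0, 0, 0, 0, -4.5, 8.5], [0, 0, 0, 0, 0, -3.0, 8.5], [0, 0, 0, -4.2, 1.4, 0, 8.5]])

```text
time_s: 18.1
ee_pos: [0.4806, -0.0473, 0.155]
tool_rot: [2.641, 1.689, 0.011]
force: [1.2, -1.1, 0.4]
gripper_width: 0.998
finger_force: 0.0
```

arm_command(moves=[[0, 0, 0, -4.3, 1.4, 0, 8.5], [0, 0, 0, -4.3, 1.4, 0, 8.5], [0, 0, 0, -4.3, 1.4, 0, 8.5], [0, 0, 0, -4.3, 1.4, 0, 8.5], [0, 0, 0, -4.3, 1.3, 0, 8.5]])

```text
time_s: 18.6
ee_pos: [0.4477, -0.275, 0.1499]
tool_rot: [2.651, 1.684, 0.0]
force: [0.8, 0.3, 0.1]
gripper_width: 0.993
finger_force: 0.0
```

arm_command(moves=[[0, 0, 0, -4.3, 1.3, 0, 8.5], [0, 0, 0, 0, 0, 0, 8.5], [0, 0, 0, 0, 0, 0, 8.5], [0, 0, 0, 0, 0, 0, 8.5], [0, 0, 0, 0, 0, 0, 8.5]])

```text
time_s: 19.1
ee_pos: [0.4419, -0.3161, 0.1496]
tool_rot: [-2.65, -1.686, -0.0]
force: [1.0, 0.0, 0.1]
gripper_width: 1.0
finger_force: 0.0
```

Run:
```python
from pile import *
go([.440,-.3175,.033],phi=-25.5)
i,im,h=look("w10")
t=np.ascontiguousarray(optics.capture("top")); it=optics.camera_info("top")
crop(t,280,130,440,260,4,"t10.png")
go([.440,-.3175,.033],phi=-25.5)
```

```text
pos [ 441.9 -316.1  149.6] yaw(closing y, mod180) 154.9 zaxis [-0.     0.001 -1.   ] q6 -0.4 t 19.1
 shift now cm [-0.21 -0.1  11.66]
 turn rv [-0.    -0.     0.008] deg [-0.  -0.   0.4]  shift after turn cm [-0.21 -0.11 11.66]
pos [ 442.  -316.3  149.8] yaw(closing y, mod180) 154.9 zaxis [-0.  0. -1.] q6 -0.4 t 19.2
 shift now cm [-0.19 -0.13 11.68]
 turn rv [-0.    -0.     0.008] deg [-0.  -0.   0.4]  shift after turn cm [-0.19 -0.13 11.68]
```

View pics/w10.png

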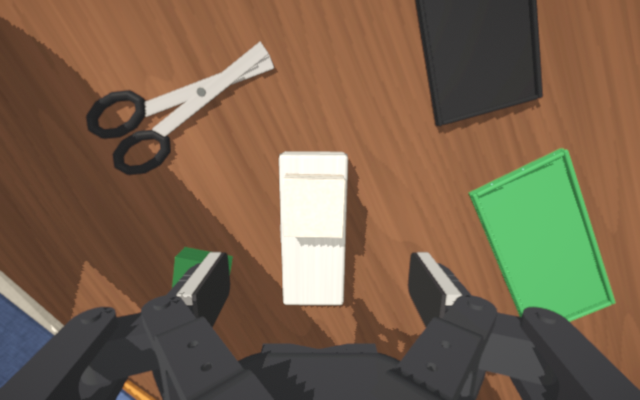

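The memo block is alone on the case, spanning (282–347, 176–238). The case has not moved and the green block at (200,265) is clear. I grasp the white memo block.

arm_command(moves=[[0, 0, 0.008, -0.2, -0.1, 3.0, 8.5], [0, 0, 0, 0, 0, 3.0, 8.5], [0, 0, 0, 0, 0, 3.0, 8.5], [0, 0, 0, 0, 0, 2.0, 8.5], [0, 0, 0, 0, 0, 0.6, 8.5]])

```text
time_s: 19.7
ee_pos: [0.4388, -0.3168, 0.0314]
tool_rot: [-2.654, -1.673, 0.001]
force: [-0.1, 0.7, 0.1]
gripper_width: 0.994
finger_force: 0.0
```

arm_command(moves=[[0, 0, 0, 0, 0, 0, 8.5], [0, 0, 0, 0, 0, 0, 8.5], [0, 0, 0, 0, 0, 0, 8.5], [0, 0, 0, 0, 0, 0, 8.5], [0, 0, 0, 0, 0, 0, 8.5]])

```text
time_s: 20.2
ee_pos: [0.4402, -0.3194, 0.0345]
tool_rot: [2.657, 1.673, 0.0]
force: [-0.2, -0.2, 0.0]
gripper_width: 0.992
finger_force: 0.0
```

Run:
```python
from pile import *
go([.440,-.3175,.033],phi=-25.5); print(tool()[0]["force"])
```

```text
pos [ 440.2 -319.4   34.5] yaw(closing y, mod180) 154.4 zaxis [ 0.001 -0.001 -1.   ] q6 -0.4 t 20.2
 shift now cm [ 0.16 -0.1   0.15]
 turn rv [ 0.001  0.001 -0.002] deg [ 0.1  0.  -0.1]  shift after turn cm [ 0.16 -0.1   0.15]
[-0.17476131 -0.22167526  0.04672952]
```

arm_command(moves=[[0, 0, 0, 0.1, -0.1, 0.1, 8.5], [0, 0, 0, 0, 0, 0, 8.5], [0, 0, 0, 0, 0, 0, 4.5], [0, 0, 0, 0, 0, 0, 4.5], [0, 0, 0, 0, 0, 0, 4.5]])

```text
time_s: 20.7
ee_pos: [0.4397, -0.3179, 0.0332]
tool_rot: [2.658, 1.674, 0.0]
force: [-0.7, 1.7, -0.5]
gripper_width: 0.571
finger_force: 62.8
```

arm_command(moves=[[0, 0, 0, 0, 0, 0, 4.5], [0, 0, 0, 0, 0, 0, 4.5], [0, 0, 0, 0, 0, 0, 4.5], [0, 0, 0, 0, 0, -2.0, 4.5], [0, 0, 0, 0, 0, -4.0, 4.5]])

```text
time_s: 21.2
ee_pos: [0.437, -0.3151, 0.0897]
tool_rot: [-2.652, -1.669, 0.002]
force: [0.9, -0.7, -1.4]
gripper_width: 0.57
finger_force: 62.9
```

arm_command(moves=[[0, 0, 0, 0, 0, -4.0, 4.5], [0, 0, 0, 0, 0, -4.0, 4.5], [0, 0, 0, 0, 0, -2.5, 4.5], [0, 0, 0, 0, 0, 0, 4.5], [0, 0, 0, 0, 0, 0, 4.5]])

```text
time_s: 21.7
ee_pos: [0.4392, -0.3174, 0.1974]
tool_rot: [-2.658, -1.674, 0.0]
force: [1.0, -0.2, -1.3]
gripper_width: 0.568
finger_force: 62.9
```

Run:
```python
from pile import *
for phi in(-38.8,51.2): go([.4499,.375,.2],phi=phi)
i,im,h=look("w11"); crop(im,140,100,500,400,2,"w11c.png")
```

```text
pos [ 439.2 -317.4  197.4] yaw(closing y, mod180) 154.4 zaxis [-0.  0. -1.] q6 -0.4 t 21.7
 shift now cm [ 62.9  -28.97  -0.26]
 turn rv [-0.   -0.    0.23] deg [-0.  -0.  13.2]  shift after turn cm [ 54.63 -42.56  -0.26]
pos [ 439.2 -317.4  197.4] yaw(closing y, mod180) 154.4 zaxis [-0.  0. -1.] q6 -0.4 t 21.7
 shift now cm [ 62.9  -28.97  -0.26]
 turn rv [-0.    -0.    -1.341] deg [ -0.   -0.  -76.8]  shift after turn cm [42.56 54.63 -0.26]
```

View pics/w11c.png

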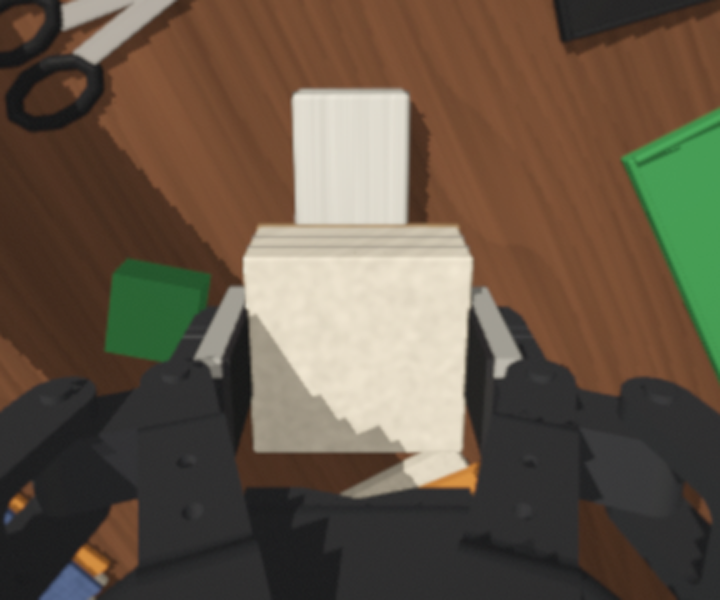

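The memo block is held square between the pads, (245–472, 255–452) in the crop, and the case has stayed put at (350,155). I carry it to the square tray, stopping 10 cm short to measure.

arm_command(moves=[[0, 0, 0.115, 0, 0, 0, 4.5], [0, 0, 0.115, 0, 0, 0, 4.5], [0, 0, 0, 3.2, -3.04, 0, 4.5], [0, 0, 0, 3.2, -3.04, 0, 4.5], [0, 0, 0, 3.2, -3.04, 0, 4.5]])

```text
time_s: 22.25
ee_pos: [0.4268, -0.1836, 0.1951]
tool_rot: [-2.83, -1.354, 0.003]
force: [0.3, 0.5, -1.0]
gripper_width: 0.573
finger_force: 62.9
```

arm_command(moves=[[0, 0, 0, 3.2, -3.04, 0, 4.5], [0, 0, 0, 3.2, -3.04, 0, 4.5], [0, 0, 0, 3.2, -3.04, 0, 4.5], [0, 0, 0, 3.2, -3.04, 0, 4.5], [0, 0, 0, 3.2, -3.04, 0, 4.5]])

```text
time_s: 22.75
ee_pos: [0.4084, 0.0362, 0.1958]
tool_rot: [-2.831, -1.356, 0.004]
force: [-0.0, 0.6, -0.4]
gripper_width: 0.565
finger_force: 62.9
```

arm_command(moves=[[0, 0, 0, 3.2, -3.04, 0, 4.5], [0, 0, 0, 3.2, -3.04, 0, 4.5], [0, 0, 0, 3.2, -3.04, 0, 4.5], [0, 0, 0, 3.2, -3.04, 0, 4.5], [0, 0, 0, 3.2, -3.04, 0, 4.5]])

```text
time_s: 23.25
ee_pos: [0.3902, 0.2556, 0.1956]
tool_rot: [-2.833, -1.358, 0.006]
force: [0.6, -0.8, -0.8]
gripper_width: 0.571
finger_force: 62.9
```

arm_command(moves=[[0, 0, 0, 3.0, -3.04, 0, 4.5], [0, 0, 0, 0, 0, 0, 4.5], [0, 0, 0, 0, 0, 0, 4.5], [0, 0, 0, 0, 0, 0, 4.5], [0, 0, 0, 0, 0, 0, 4.5]])

```text
time_s: 23.75
ee_pos: [0.387, 0.2954, 0.197]
tool_rot: [2.834, 1.355, -0.002]
force: [0.4, -0.1, -0.7]
gripper_width: 0.57
finger_force: 62.9
```

Run:
```python
from pile import *
i,im,h=look("w12")
print(proj(i,[.45,.375,.01]))
for thr in(70,90):
  g=im.max(2).copy()
  for c in blobs(g<thr,1500):
    x,y,w,hh=cv2.boundingRect(c)
    if y+hh<260: print(thr,(x,y,w,hh),rectw(i,c,.01),rectw(i,c,0))
go([.4499,.375,.2],phi=-38.8)
```

```text
[[316.49243577  84.09462418]]
70 (274, 34, 86, 90) [452.1 378.   83.5  84.1  51.1] [452.7 378.8  86.1  86.7  51.1]
90 (273, 33, 88, 92) [452.  377.6  85.5  86.2  51.6] [452.5 378.4  88.   88.8  51.6]
pos [387.2 295.5 197.3] yaw(closing y, mod180) 141.1 zaxis [-0.001 -0.    -1.   ] q6 1.09 t 23.8
 shift now cm [10.13 -0.12 -0.28]
 turn rv [-0.     0.001 -0.002] deg [-0.   0.  -0.1]  shift after turn cm [10.13 -0.1  -0.27]
```

View pics/w12.png

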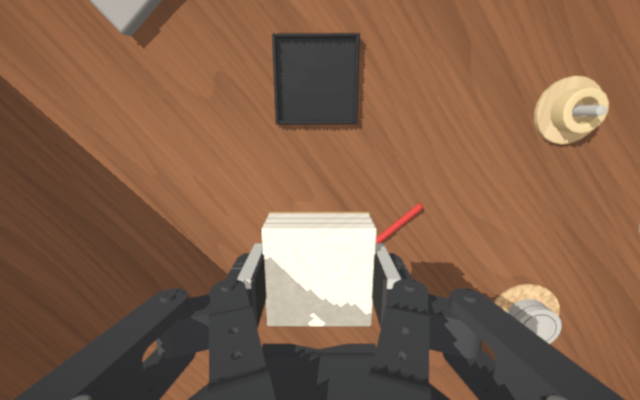

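The square tray is at (317,80), measured 85.5×86 mm at (452,378), angle 51.4°, matching its given 86 mm. The tape on its stand and the tin on the coaster are visible at right, in place. I lower into the tray.

arm_command(moves=[[0, 0, 0, 3.5, 0, 0, 4.5], [0, 0, 0, 3.5, -0.1, 1.0, 4.5], [0, 0, 0, 3.4, 0, 4.0, 4.5], [0, 0, 0, 0, 0, 4.5, 4.5], [0, 0, 0, 0, 0, 4.5, 4.5]])

```text
time_s: 24.3
ee_pos: [0.4518, 0.3769, 0.0585]
tool_rot: [-2.834, -1.356, -0.003]
force: [-0.2, -0.2, -1.5]
gripper_width: 0.572
finger_force: 62.9
```

arm_command(moves=[[0, 0, 0, 0, 0, 2.0, 4.5], [0, 0, 0, 0, 0, 0, 4.5], [0, 0, 0, 0, 0, 0, 4.5], [0, 0, 0, 0, 0, 0, 4.5], [0, 0, 0, 0, 0, 0, 4.5]])

```text
time_s: 24.8
ee_pos: [0.452, 0.3777, 0.0419]
tool_rot: [-2.833, -1.357, -0.006]
force: [-0.9, -0.8, -0.7]
gripper_width: 0.569
finger_force: 62.9
```

Run:
```python
from pile import *
go([.4515,.377,.0092],phi=-38.6); print(tool()[0]["force"])
i,im,h=look("w13"); crop(im,200,60,440,300,2,"w13c.png")
```

```text
pos [452.  377.7  41.9] yaw(closing y, mod180) 141.2 zaxis [ 0.003  0.002 -1.   ] q6 1.17 t 24.8
 shift now cm [-0.1  -0.    3.27]
 turn rv [ 0.002 -0.004 -0.004] deg [ 0.1 -0.2 -0.2]  shift after turn cm [-0.08  0.    3.27]
[-0.88471309 -0.7722365  -0.69078826]
```

View pics/w13c.png

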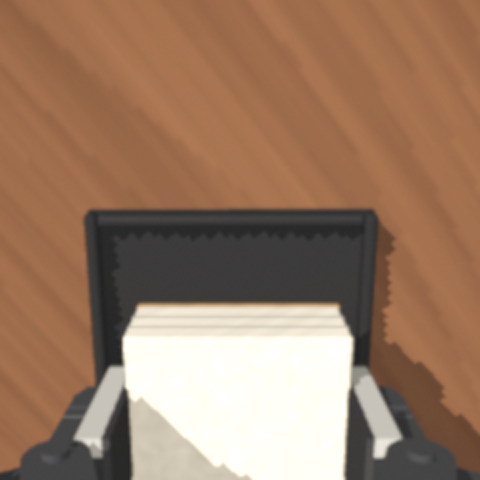

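The block is centred over the tray (block 124–352, tray 85–378 in crop columns) and parallel to it. I lower it.

arm_command(moves=[[0, 0, 0, 0, 0, 1.0, 4.5], [0, 0, 0, 0, 0, 1.0, 4.5], [0, 0, 0, 0, 0, 0.5, 4.5], [0, 0, 0, 0, 0, 0.3, 4.5], [0, 0, 0, 0, 0, 0, 4.5]])

```text
time_s: 25.35
ee_pos: [0.4498, 0.3767, 0.0107]
tool_rot: [2.833, 1.358, -0.003]
force: [-0.6, 0.2, -0.4]
gripper_width: 0.569
finger_force: 62.9
```

arm_command(moves=[[0, 0, 0, 0, 0, 0.2, 4.5], [0, 0, 0, 0, 0, 0, 4.5], [0, 0, 0, 0, 0, 0, 4.5], [0, 0, 0, 0, 0, 0, 4.5], [0, 0, 0, 0, 0, 0, 4.5]])

```text
time_s: 25.85
ee_pos: [0.4505, 0.3771, 0.0098]
tool_rot: [-2.833, -1.358, -0.001]
force: [0.1, 0.2, 0.0]
gripper_width: 0.573
finger_force: 62.9
```

Run:
```python
from pile import *
go([.4515,.377,.0092],phi=-38.6); print(tool()[0]["force"])
```

```text
pos [450.5 377.1   9.8] yaw(closing y, mod180) 141.2 zaxis [ 0.  0. -1.] q6 1.17 t 25.9
 shift now cm [0.05 0.08 0.06]
 turn rv [ 0.    -0.    -0.003] deg [ 0.  -0.  -0.2]  shift after turn cm [0.05 0.08 0.06]
[0.14079874 0.23193757 0.03335191]
```

arm_command(moves=[[0, 0, 0, 0, 0, 0.06, 4.5], [0, 0, 0, 0, 0, 0, 4.5], [0, 0, 0, 0, 0, 0, 6.6], [0, 0, 0, 0, 0, 0, 6.6], [0, 0, 0, 0, 0, 0, 6.6]])

```text
time_s: 26.35
ee_pos: [0.4504, 0.3771, 0.009]
tool_rot: [-2.833, -1.358, -0.0]
force: [0.5, -0.9, 0.1]
gripper_width: 0.772
finger_force: 0.0
```

arm_command(moves=[[0, 0, 0, 0, 0, -2.0, 6.6], [0, 0, 0, 0, 0, -4.5, 6.6], [0, 0, 0, 0, 0, -4.5, 6.6], [0, 0, 0, 0, 0, -4.5, 6.6], [0, 0, -0.115, 0, 0, -3.5, 8.5]])

```text
time_s: 26.85
ee_pos: [0.451, 0.3774, 0.2023]
tool_rot: [2.749, 1.52, 0.005]
force: [0.7, 0.2, 0.3]
gripper_width: 0.918
finger_force: 0.0
```

Run:
```python
from pile import *
i,im,h=look("w14"); crop(im,160,100,480,400,1.6,"w14c.png")
go([.423,-.347,.2],phi=-25.5)
```

```text
pos [453.7 379.  208.5] yaw(closing y, mod180) 148.4 zaxis [ 0.01   0.006 -1.   ] q6 1.05 t 26.9
 shift now cm [-63.44  35.44   0.41]
 turn rv [ 0.006 -0.01  -0.107] deg [ 0.4 -0.6 -6.1]  shift after turn cm [-66.85  28.49   0.85]
```

View pics/w14c.png

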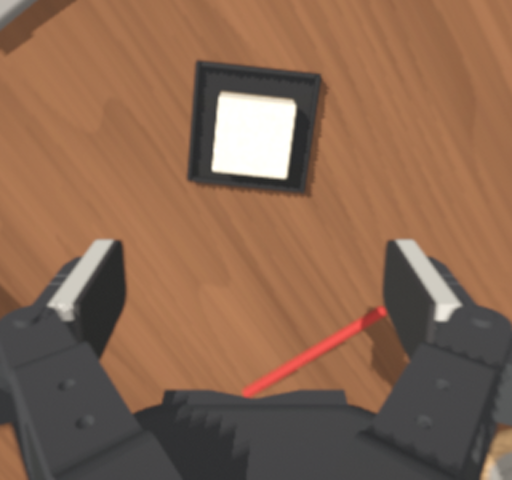

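The memo block lies inside the square tray (block at (254,136), tray around it). I lost count of the pictures: this was the 16th viewed against a limit of 14. From here on I work from numbers only and view no more.

arm_command(moves=[[0, 0, -0.11, 0, 0, 0, 8.5], [0, 0, 0, -4.18, 1.78, 0, 8.5], [0, 0, 0, -4.18, 1.78, 0, 8.5], [0, 0, 0, -4.18, 1.78, 0, 8.5], [0, 0, 0, -4.18, 1.78, 0, 8.5]])

```text
time_s: 27.4
ee_pos: [0.4409, 0.1941, 0.1988]
tool_rot: [2.662, 1.668, 0.0]
force: [1.0, -0.6, 0.5]
gripper_width: 1.0
finger_force: 0.0
```

arm_command(moves=[[0, 0, 0, -4.18, 1.78, 0, 8.5], [0, 0, 0, -4.18, 1.78, 0, 8.5], [0, 0, 0, -4.18, 1.78, 0, 8.5], [0, 0, 0, -4.18, 1.78, 0, 8.5], [0, 0, 0, -4.18, 1.78, 0, 8.5]])

```text
time_s: 27.9
ee_pos: [0.4298, -0.033, 0.1991]
tool_rot: [2.662, 1.667, 0.001]
force: [1.4, -0.3, 0.5]
gripper_width: 0.995
finger_force: 0.0
```

arm_command(moves=[[0, 0, 0, -4.18, 1.78, 0, 8.5], [0, 0, 0, -4.18, 1.78, 0, 8.5], [0, 0, 0, -4.18, 1.78, 0, 8.5], [0, 0, 0, -4.18, 1.78, 0, 8.5], [0, 0, 0, -4.18, 1.78, 0, 8.5]])

```text
time_s: 28.4
ee_pos: [0.4185, -0.2601, 0.199]
tool_rot: [2.663, 1.666, 0.0]
force: [1.1, 0.2, 0.6]
gripper_width: 0.992
finger_force: 0.0
```

arm_command(moves=[[0, 0, 0, -4.15, 1.78, 0, 8.5], [0, 0, 0, 0, 0, 0, 8.5], [0, 0, 0, 0, 0, 0, 8.5], [0, 0, 0, 0, 0, 0, 8.5], [0, 0, 0, 0, 0, 0, 8.5]])

```text
time_s: 28.9
ee_pos: [0.4171, -0.3019, 0.1989]
tool_rot: [-2.661, -1.669, -0.0]
force: [-0.4, 0.3, -0.2]
gripper_width: 0.998
finger_force: 0.0
```

Run:
```python
from pile import *
i,im,h=look("w15"); go([.423,-.347,.009],phi=-25.5)
u,v=proj(i,[.423,-.347,.028])[0].astype(int); print(u,v)
S,V=h[...,1].astype(int),h[...,2].astype(int)
b=np.zeros(V.shape,bool); b[max(0,v-85):v+85,u-45:u+45]=1
c=max(blobs(b&(S<70)&(V>160),500),key=cv2.contourArea); print(cv2.boundingRect(c),rectw(i,c,.028))
# long tray, fingers excluded
for c in blobs((im.max(2)<80),1500):
    x,y,w,hh=cv2.boundingRect(c); print((x,y,w,hh),rectw(i,c,.01))
```

```text
pos [ 417.2 -302.   199. ] yaw(closing y, mod180) 154.2 zaxis [ 0.  0. -1.] q6 -0.41 t 28.9
 shift now cm [-3.8   2.49 19.  ]
 turn rv [-0.    -0.    -0.005] deg [-0.  -0.  -0.3]  shift after turn cm [-3.81  2.46 19.  ]
339 219
(312, 148, 59, 134) [ 423.3 -346.    61.   152.6  -25.4]
(0, 253, 640, 147) [ 333.7 -481.1  221.7  882.8   64.1]
(424, 0, 111, 125) [ 620.7 -254.5   93.7  119.9   -9.8]
```

The case is unmoved at (423,-346), measured 61×152 mm at -25.4°. I grasp it across its middle.

arm_command(moves=[[0, 0, -0.005, -1.9, 1.2, 1.0, 8.5], [0, 0, 0, -1.9, 1.25, 4.0, 8.5], [0, 0, 0, 0, 0, 4.0, 8.5], [0, 0, 0, 0, 0, 4.0, 8.5], [0, 0, 0, 0, 0, 2.0, 8.5]])

```text
time_s: 29.45
ee_pos: [0.4212, -0.3454, 0.0456]
tool_rot: [-2.653, -1.673, 0.001]
force: [-0.5, 0.4, -1.2]
gripper_width: 0.997
finger_force: 0.0
```

arm_command(moves=[[0, 0, 0, 0, 0, 0, 8.5], [0, 0, 0, 0, 0, 0, 8.5], [0, 0, 0, 0, 0, 0, 8.5], [0, 0, 0, 0, 0, 0, 8.5], [0, 0, 0, 0, 0, 0, 8.5]])

```text
time_s: 29.95
ee_pos: [0.4231, -0.3489, 0.0504]
tool_rot: [2.656, 1.673, 0.0]
force: [-0.4, -0.1, 1.3]
gripper_width: 0.993
finger_force: 0.0
```

Run:
```python
from pile import *
go([.4232,-.3464,.009],phi=-25.4); print(tool()[0]["force"])
```

```text
pos [ 423.1 -348.9   50.4] yaw(closing y, mod180) 154.4 zaxis [ 0.002 -0.002 -1.   ] q6 -0.46 t 29.9
 shift now cm [ 0.23 -0.11  4.14]
 turn rv [ 0.002  0.001 -0.004] deg [ 0.1  0.1 -0.2]  shift after turn cm [ 0.23 -0.1   4.14]
[-0.38491472 -0.09941669  1.32222298]
```

arm_command(moves=[[0, 0, 0, 0.2, -0.1, 1.5, 8.5], [0, 0, 0, 0, 0, 1.5, 8.5], [0, 0, 0, 0, 0, 1.0, 8.5], [0, 0, 0, 0, 0, 0, 8.5], [0, 0, 0, 0, 0, 0, 8.5]])

```text
time_s: 30.45
ee_pos: [0.4222, -0.3459, 0.0087]
tool_rot: [-2.658, -1.673, 0.0]
force: [0.3, -0.3, 0.4]
gripper_width: 0.994
finger_force: 0.0
```

arm_command(moves=[[0, 0, 0, 0, 0, 0, 5.4], [0, 0, 0, 0, 0, 0, 5.4], [0, 0, 0, 0, 0, 0, 5.4], [0, 0, 0, 0, 0, 0, 5.4], [0, 0, 0, 0, 0, 0, 5.4]])

```text
time_s: 30.95
ee_pos: [0.423, -0.3466, 0.01]
tool_rot: [2.657, 1.673, 0.0]
force: [0.4, -0.1, 6.4]
gripper_width: 0.686
finger_force: 65.9
```

Run:
```python
from pile import *
go([.4232,-.3464,.009],phi=-25.4); print(tool()[0]["force"],tool()[0]["gripper_width"])
```

```text
pos [ 423.  -346.6   10. ] yaw(closing y, mod180) 154.4 zaxis [ 0.001 -0.001 -1.   ] q6 -0.46 t 30.9
 shift now cm [0.03 0.01 0.1 ]
 turn rv [ 0.002  0.001 -0.004] deg [ 0.1  0.  -0.2]  shift after turn cm [0.03 0.01 0.1 ]
[ 0.35437189 -0.14466189  6.38213226] 0.685829003879797
```

The case is held at opening 0.69 with its underside about 10 mm below the TCP. The top and wrist measurements of the long tray agree within 3 mm, at centre (625.5,-224.5), angle -9.8°. I lift, turn and carry it there.

arm_command(moves=[[0, 0, 0, 0, 0, -1.5, 5.4], [0, 0, 0, 0, 0, -3.0, 5.4], [0, 0, 0, 0, 0, -4.0, 5.4], [0, 0, 0, 0, 0, -2.5, 5.4], [0, 0, -0.136, 0, 0, 0, 5.4]])

```text
time_s: 31.45
ee_pos: [0.4243, -0.3482, 0.1243]
tool_rot: [2.53, 1.848, 0.0]
force: [-0.2, 0.3, -1.6]
gripper_width: 0.684
finger_force: 65.1
```

arm_command(moves=[[0, 0, -0.136, 0, 0, 0, 5.4], [0, 0, 0, 2.6, 3.0, 0, 5.4], [0, 0, 0, 2.6, 3.0, 0, 5.4], [0, 0, 0, 2.6, 3.0, 0, 5.4], [0, 0, 0, 2.6, 3.0, 0, 5.4]])

```text
time_s: 31.95
ee_pos: [0.5596, -0.2633, 0.1196]
tool_rot: [-2.407, -2.018, 0.0]
force: [0.0, -1.4, -1.4]
gripper_width: 0.684
finger_force: 65.1
```

arm_command(moves=[[0, 0, 0, 2.6, 3.0, 0, 5.4], [0, 0, 0, 2.5, 2.9, 0, 5.4], [0, 0, 0, 0, 0, 0, 5.4], [0, 0, 0, 0, 0, 0, 5.4], [0, 0, 0, 0, 0, 0, 5.4]])

```text
time_s: 32.45
ee_pos: [0.6247, -0.2247, 0.1189]
tool_rot: [-2.407, -2.018, 0.001]
force: [-0.6, -0.9, -1.6]
gripper_width: 0.685
finger_force: 65.3
```

Run:
```python
from pile import *
go([.6255,-.2243,.014],phi=-9.8); s=tool()[0]; print(s["force"],s["gripper_width"])
i,im,h=look("w16")
g=im.max(2)
m=(g<80).astype(np.uint8); m[230:]=0
for c in blobs(m,300):
    x,y,w,hh=cv2.boundingRect(c); print((x,y,w,hh),rectw(i,c,.01))
t=np.ascontiguousarray(optics.capture("top")); np.save("t16.npy",t)
S,V=h[...,1].astype(int),h[...,2].astype(int)
for c in blobs((S<70)&(V>150),800): print("light",cv2.boundingRect(c),rectw(i,c,s["ee_pos"][2]+.018))
```

```text
pos [ 624.7 -224.7  118.9] yaw(closing y, mod180) 170.0 zaxis [-0.001  0.    -1.   ] q6 -0.35 t 32.5
 shift now cm [ 0.05  0.08 10.49]
 turn rv [-0.001 -0.    -0.004] deg [-0.1 -0.  -0.2]  shift after turn cm [ 0.05  0.07 10.49]
[-0.62535985 -0.91508061 -1.57430112] 0.6849777094886055
(559, 184, 81, 46) [ 866.6 -272.8   40.5   72.8   80. ]
(261, 85, 118, 24) [ 642.1 -141.7   17.    92.2   80. ]
(312, 0, 97, 57) [ 678.9 -100.1   36.8   69.2   79.9]
(48, 0, 77, 30) [486.2 -57.8  18.1  55.   83.4]
light (0, 181, 121, 55) [ 520.8 -171.1   14.2   57.4  -85.3]
light (224, 110, 169, 238) [ 622.6 -206.9   72.7  112.1  -10.2]
```

The tray's far end measures 92 mm wide at -10°, giving a centre of (626.8,-224), which agrees with the earlier estimate. I lower the case.

arm_command(moves=[[0, 0, 0, 0.1, 0.2, 2.0, 5.4], [0, 0, 0, 0, 0, 2.5, 5.4], [0, 0, 0, 0, 0, 2.0, 5.4], [0, 0, 0, 0, 0, 1.0, 5.4], [0, 0, 0, 0, 0, 0, 5.4]])

```text
time_s: 33.05
ee_pos: [0.6261, -0.2239, 0.0424]
tool_rot: [-2.406, -2.015, 0.002]
force: [-0.3, -0.4, -0.7]
gripper_width: 0.685
finger_force: 65.3
```

arm_command(moves=[[0, 0, 0, 0, 0, 0, 5.4], [0, 0, 0, 0, 0, 0, 5.4], [0, 0, 0, 0, 0, 0, 5.4], [0, 0, 0, 0, 0, 0, 5.4], [0, 0, 0, 0, 0, 0, 5.4]])

```text
time_s: 33.55
ee_pos: [0.628, -0.2239, 0.0445]
tool_rot: [2.406, 2.018, 0.0]
force: [-0.5, 0.1, -2.1]
gripper_width: 0.681
finger_force: 65.3
```

Run:
```python
from pile import *
go([.6265,-.2241,.014],phi=-10); s=tool()[0]; print(s["force"],s["gripper_width"])
i,im,h=look("w17")
g=im.max(2); m=(g<80).astype(np.uint8); m[200:]=0
for c in blobs(m,300): print(cv2.boundingRect(c),rectw(i,c,.01))
```

```text
pos [ 628.  -223.9   44.5] yaw(closing y, mod180) 170.0 zaxis [ 0.001 -0.    -1.   ] q6 -0.35 t 33.5
 shift now cm [-0.04 -0.15  3.05]
 turn rv [ 0.001  0.    -0.   ] deg [ 0.  0. -0.]  shift after turn cm [-0.04 -0.15  3.05]
[-0.51397209  0.05132109 -2.09573927] 0.6812755432742912
(230, 75, 169, 125) [ 637.8 -167.7   69.6   92.5   80. ]
(320, 0, 108, 35) [ 678.3 -111.5   15.4   54.4   79.9]
```

Now the tray's centre is within 0.3 mm of the TCP both ways. I set it down.

arm_command(moves=[[0, 0, 0, 0, 0, 1.0, 5.4], [0, 0, 0, 0, 0, 0.9, 5.4], [0, 0, 0, 0, 0, 0.5, 5.4], [0, 0, 0, 0, 0, 0.2, 5.4], [0, 0, 0, 0, 0, 0, 5.4]])

```text
time_s: 34.1
ee_pos: [0.6274, -0.2236, 0.0171]
tool_rot: [-2.406, -2.018, 0.001]
force: [0.2, 0.4, -0.8]
gripper_width: 0.683
finger_force: 65.3
```

arm_command(moves=[[0, 0, 0, 0, 0, 0.2, 5.4], [0, 0, 0, 0, 0, 0, 5.4], [0, 0, 0, 0, 0, 0, 5.4], [0, 0, 0, 0, 0, 0, 5.4], [0, 0, 0, 0, 0, 0, 5.4]])

```text
time_s: 34.6
ee_pos: [0.6279, -0.2239, 0.0162]
tool_rot: [2.407, 2.019, 0.0]
force: [-0.2, 0.1, -2.1]
gripper_width: 0.683
finger_force: 65.3
```

Run:
```python
from pile import *
go([.6268,-.224,.014],phi=-10); s=tool()[0]; print(s["force"],s["gripper_width"])
```

```text
pos [ 627.9 -223.9   16.2] yaw(closing y, mod180) 170.0 zaxis [ 0. -0. -1.] q6 -0.35 t 34.6
 shift now cm [-0.03 -0.11  0.22]
 turn rv [ 0.  0. -0.] deg [ 0.  0. -0.]  shift after turn cm [-0.03 -0.11  0.22]
[-0.23765986  0.09731383 -2.09380663] 0.6830492098902413
```

arm_command(moves=[[0, 0, 0, 0, 0, 0.1, 5.4], [0, 0, 0, 0, 0, 0.07, 5.4], [0, 0, 0, 0, 0, 0, 5.4], [0, 0, 0, 0, 0, 0, 5.4], [0, 0, 0, 0, 0, 0, 5.4]])

```text
time_s: 35.1
ee_pos: [0.6278, -0.2238, 0.0143]
tool_rot: [-2.407, -2.019, 0.0]
force: [-0.1, -0.9, -2.0]
gripper_width: 0.688
finger_force: 65.3
```

Run:
```python
from pile import *
go([.6268,-.224,.014],phi=-10); s=tool()[0]; print(s["force"],s["gripper_width"])
```

```text
pos [ 627.8 -223.8   14.3] yaw(closing y, mod180) 170.0 zaxis [-0.  0. -1.] q6 -0.35 t 35.1
 shift now cm [-0.03 -0.09  0.03]
 turn rv [-0. -0. -0.] deg [-0. -0. -0.]  shift after turn cm [-0.03 -0.09  0.03]
[-0.07923763 -0.8810261  -1.9983321 ] 0.6879410761410049
```

One more 0.6 mm, then release and go straight up.

arm_command(moves=[[0, 0, 0, 0, 0, 0.06, 5.4], [0, 0, 0, 0, 0, 0, 5.4], [0, 0, 0, 0, 0, 0, 5.4], [0, 0, 0, 0, 0, 0, 7.4], [0, 0, 0, 0, 0, 0, 7.4]])

```text
time_s: 35.6
ee_pos: [0.628, -0.224, 0.0138]
tool_rot: [2.407, 2.019, 0.0]
force: [0.1, -0.3, 0.0]
gripper_width: 0.868
finger_force: 0.0
```

arm_command(moves=[[0, 0, 0, 0, 0, 0, 7.4], [0, 0, 0, 0, 0, 0, 7.4], [0, 0, 0, 0, 0, -1.0, 7.4], [0, 0, 0, 0, 0, -3.0, 7.4], [0, 0, 0, 0, 0, -4.0, 7.4]])

```text
time_s: 36.1
ee_pos: [0.6262, -0.223, 0.0928]
tool_rot: [-2.404, -2.016, 0.002]
force: [0.4, -0.7, -0.2]
gripper_width: 0.867
finger_force: 0.0
```

arm_command(moves=[[0, 0, 0, 0, 0, -4.5, 7.4], [0, 0, 0, 0, 0, -4.5, 7.4], [0, 0, 0, -4.0, 0, -3.0, 7.4], [0, 0, 0, -4.0, 0, 0, 7.4], [0, 0, 0, -4.0, 0, 0, 7.4]])

```text
time_s: 36.6
ee_pos: [0.6076, -0.3435, 0.2172]
tool_rot: [2.402, 2.017, 0.001]
force: [0.7, -0.3, -0.9]
gripper_width: 0.866
finger_force: 0.0
```

arm_command(moves=[[0, 0, 0, 0, 0, 0, 7.4], [0, 0, 0, 0, 0, 0, 7.4], [0, 0, 0, 0, 0, 0, 7.4], [0, 0, 0, 0, 0, 0, 7.4], [0, 0, 0, 0, 0, 0, 7.4]])

```text
time_s: 37.1
ee_pos: [0.6073, -0.3407, 0.2138]
tool_rot: [-2.405, -2.021, -0.0]
force: [0.1, -0.4, 0.3]
gripper_width: 0.867
finger_force: 0.0
```

Run:
```python
from pile import *
go([.6268,-.224,.1])
i,im,h=look("w18"); S,V=h[...,1].astype(int),h[...,2].astype(int)
for c in blobs((S<75)&(V>150),1200): print("light",cv2.boundingRect(c),rectw(i,c,.032))
t=np.ascontiguousarray(optics.capture("top")); it=optics.camera_info("top"); t0=cv2.imread("pics/top0.png")[:,:,::-1].astype(int)
d=np.abs(t.astype(int)-t0).max(2)
for n,(u,v) in dict(cup=(302,138),scis=(363,237),greenblk=(414,260),pen=(241,229)).items(): print(n,(d[v-14:v+14,u-10:u+10]>40).mean().round(2))
H=cv2.cvtColor(t,cv2.COLOR_RGB2HSV).astype(int)
m=np.zeros(d.shape,bool); m[188:216,290:320]=1
for c in blobs(m&(H[...,1]<60)&(H[...,2]>120),20): print("tin",rectw(it,c,.029))
m[:]=0; m[190:232,160:206]=1
for c in blobs(m&(H[...,2]>120)&(H[...,1]<80),20): print("memo",rectw(it,c,.028))
```

```text
pos [ 607.3 -340.7  213.8] yaw(closing y, mod180) 170.1 zaxis [-0.  0. -1.] q6 -0.51 t 37.1
 shift now cm [11.83 -0.1  11.38]
light (39, 51, 115, 52) [ 409.9 -194.2   29.7  117.1  -85.6]
light (287, 0, 65, 144) [ 627.9 -234.6   60.6  130.9   -9.9]
cup 0.0
scis 0.99
greenblk 0.87
pen 0.09
tin [479.6 -10.6  50.1  50.2  89.9]
memo [448.7 373.8  56.7  59.4 -39.2]
```

Run:
```python
from pile import *
i,im,h=look("w19"); S,V=h[...,1].astype(int),h[...,2].astype(int)
for c in blobs((S<75)&(V>150),1200): print("wrist",cv2.boundingRect(c),rectw(i,c,.005))
it=optics.camera_info("top"); h0=cv2.cvtColor(cv2.imread("pics/top0.png"),cv2.COLOR_BGR2HSV).astype(int)
m=np.zeros(h0.shape[:2],bool); m[205:252,350:380]=1
for c in blobs(m&(h0[...,1]<75)&(h0[...,2]>150),30): print("top0",cv2.boundingRect(c),rectw(it,c,.005))
```

```text
wrist (39, 50, 115, 52) [ 392.9 -191.9   32.   126.6  -90. ]
wrist (286, 0, 65, 143) [ 628.4 -231.5   65.6  140.6   -9.9]
top0 (359, 210, 10, 40) [ 391.  -194.7   28.3  122.8   89.4]
```

The scissors read the same as at the start, within measurement error. The cup is unchanged, and all four things are in place. I hand in.

```bash
python3 -c "
from cell import close_job
print(close_job())"
```

```text
the job is handed in; nothing more can be done
None
```

I handed the job in at about 37 s, with the tape over its pin, the tin on the coaster, the memo block in the square tray, and then the pencil case in the long tray; the cup and scissors measured unmoved within a few mm, but I viewed 16 pictures, two over the limit of 14.

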